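# Load a cartridge in the toggle-clamped test nest

## Robot

A 6-joint arm with a two-finger parallel gripper is mounted at the origin on the work surface. World frame = base frame: x ahead of the robot, y to its left, z up, the work surface at z = 0. Lengths are in m, angles in rad, forces in N, time in s.
With the tool pointing down it reaches from about 0.3 to 0.875 m from the base axis. Payload 6.4 kg.
Tool frame: the origin (TCP) lies where the fingers leave the gripper's body, on its centre line; the fingertips stand 73 mm ahead of it and the grasp point (between the pads) lies 54 mm ahead of it; z points along the fingers, y is the line along which they close (so a half turn about z gives the same grasp; the last joint's range is limited). The gripper opens to 85 mm and grips with 20 to 120 N. Pads are 22 mm wide; open, the fingers measure 114 mm over their backs; the gripper's body (76 mm by 85 mm) begins 54 mm behind the grasp point. The pads swing forward as they close: fully open they stand 13 mm farther back than shut.
Start: joints at [1.004, 0.181, 1.607, -0, 1.354, -0.206], TCP at [0.203, 0.538, 0.304] pointing down, gripper open.
Joint ranges: [-2.99, 2.99], [-0.89, 2.07], [0.3, 2.58], [-1.14, 4.28], [0, 2.63], [-3.12, 3.12]. Speed limits (rad/s): [2.57, 2.57, 3.01, 3.14, 3.14, 3.14].

## Interface

Orientations are given as a unit quaternion [w, x, y, z].
In Python, from bench import ctrl gives the robot as it stands.
- The arm moves only by the tool carry_out, never from a script. Its argument "steps" is one flat list of numbers, 7 for each row, row after row: the shift along the tool's x, y, z in m, then the turn, a rotation vector about the tool's x, y, z in rad, then the opening, from 0 (shut) to 1 (fully open). In form: [dx, dy, dz, wx, wy, wz, claw, dx, dy, dz, wx, wy, wz, claw, ...]. A call has 1 to 20 rows; each row is the pose to reach, as a shift and turn from the pose commanded when the call began, along the tool's axes at that moment; what a row does not reach only later rows make up. A row lasts 1/10 s, in which the tool goes at most 50 mm and 8.59 degrees, less where a joint would pass 70% of its speed; a pose out of reach is approached as far as the arm can. A call with a gripper value outside its range is refused whole. The fingers move at their own pace and stop on an object; the grip force is fixed at half the most. Time passes only in rows, so rows that repeat a pose let the fingers close. It gives the time, the measured TCP pose, the force, the opening and the grip force at its end, in the units of the state.
- ctrl.get_obs(): the state, without advancing time (a new reading comes with each control period).
- ctrl.camera(name): name is "scene" or "top" or "wrist"; returns the picture (400x640x3 uint8, red, green, blue); there is no depth.
- ctrl.camera_params(name): a dict with "vertical_fov" (degrees; the focal length in pixels is half the picture's height over the tangent of half this angle, whatever the lens; pixels are square), "cx", "cy" (the principal point, pixels), "k1" (the pictures are not rectified: a ray, as slopes to the right and down, at radius r is drawn at 1 + k1 r^2 times it, then the intrinsics apply), "cam_to_world" (4x4, takes a point from camera to world coordinates); the wrist camera has in their place "hand_eye" (4x4, takes a point from camera to tool coordinates, whose origin is the TCP and whose axes are the flange's). Camera axes: x right, y down, z forward; pixel columns grow to the right and rows downward; lengths in m; the calibration is good to about 2 mm. A picture is of the moment at which its call begins: read the wrist's pose just before it. camera_params takes no time and is no camera call.
- ctrl.hand_in(): hands the job in; it is judged then, once.
The state is a dict: "time_s": time; "q": joint angles; "dq": joint speeds; "joint_efforts": joint torques, N m; "eef_pos": TCP position; "eef_rot": TCP orientation; "wrist_force": force on the tool from outside, world axes, zero at the start; "torque": the same for the moment, N m; "opening": opening from 0.0 (shut) to 1.0 (fully open); "grasp_force": force on a finger pad.
Only numpy, scipy, OpenCV 4.12 (cv2) and the standard library are available. Lean on these libraries where they do the work, as an engineer would, in place of code of your own. Each camera call takes 0.05 s, during which the arm holds its last target. There are 200 camera calls.

## Task

Swing the red-handled toggle clamp on the test nest fully back, then take the green-headed cartridge out of the blue rack, lay it down flat on its broad side on the black mat and let go. Take it again by its white tail half, lay it flat in the nest with its green head between the cheeks at the clamp end, let go, and swing the clamp over centre so that its pad holds the head down. Do not drop the cartridge, and leave the orange-headed cartridge, the bottle, the beaker and the tip box where they are.

Things in the scene. Friction and masses are not known exactly. Their poses are not given: they have to be found in the camera images.
- green_cartridge: Loose square-edged bar 150 mm long, 44 wide, 30 thick, about 0.2 kg: white with amber windows on its broad sides, the last 44 mm (head end) green. Origin: centre of its tail end face. z runs along it from tail to head, y across its width, x through its thickness. It starts standing, tail down, in either slot of the rack.
- green_cartridge_mid (a point): The middle of the green-headed cartridge, 75 mm from its tail end; axes as the body.
- green_cartridge_head (a point): Centre of the green head's end face, 150 mm from the tail end; axes as the body.
- orange_cartridge: A second cartridge of the same shape with an orange head, standing in the other slot. Bystander: leave it there.
- rack: Fixed blue block, 70 mm (x) by 200 mm (y) by 70 mm high, on a 90 by 210 mm foot. Origin: centre of its underside. Two slots 34 by 48 mm (x by y), 65 mm deep, floor 5 mm above the bench, at y = -55 and +55 mm; a cartridge stands 85 mm out of its slot, its width along the rack's y.
- mat: Fixed black rubber mat, 220 mm (x) by 120 mm (y), 3 mm thick, flat on the bench between rack and nest. Origin: centre of its underside.
- nest: Fixed test nest. Origin on the bench under the cradle's midline; x along the cradle to the clamp end, y across, z up. Aluminium base x -145 to 115 mm, 110 wide, 16 thick. Grey cradle floor 36 mm wide, top z = 40. Head stop: face x = 24, top z = 66. Tail lip: face x = -134, top z = 50, 30 wide. Clamp bracket: x 42 to 90, 40 wide, top z = 106.
- nest_seat (a point): Where the cartridge's middle belongs: nest x = -55 mm, y = 0, z = 55 mm; axes as the nest. Two blue cheeks, 50 mm apart inside, run from nest x = -56 to 22 mm and flare outward at the top, to z = 83 mm, |y| = 40 mm. Fingers do not fit between cheeks and cartridge: hold it by the tail half (nest x below -56 mm).
- clamp (a joint): Clamp lever angle, rad, about a pivot at nest x = 66 mm, z = 95 mm, axis along y. 0: shut, arm level towards nest -x, handle upright. Grows as the handle goes back to nest +x and the arm rises, to 1.75: fully back, arm just past upright. An over-centre spring drives it to the nearer end (middle 0.9; about 3 N at the handle). On the cartridge the pad rests at about 0.07.
- clamp_grip (a point): In the red round handle, 85 mm from the pivot. The handle is 20 mm thick and reaches 105 mm from the pivot; at joint 0 it is upright, its tip 200 mm above the bench. Axes: z along the handle outward, x away from the pad arm.
- clamp_pad (a point): Underside of the black rubber pad (22 mm across), 82 mm along the arm from the pivot and 31 mm below the arm's midline. The arm is a 14 mm square steel bar reaching 90 mm from the pivot; fully back it stands almost upright and can be pushed over from the far side.
- bottle: Loose amber bottle, 60 mm across, 150 mm high, origin under its centre. Bystander.
- beaker: Loose glass beaker, 70 mm across, 90 mm high, origin under its centre. Bystander.
- tip_box: Loose grey and blue tip box, 80 by 120 mm, 54 mm high, origin under its centre. Bystander.

How it is judged:
By the outcome, as a careful person would: the job done as asked, in the order asked, and still so for the second after the job is handed in, with the robot touching nothing.
It also fails if it takes over 72 s, if anything falls off the work surface, if the arm or the gripper's body presses on something with over 40 N, if the wrist force passes 120 N, or if a joint passes its speed limit or range.

## Working session

There is one attempt and no reset: what is moved stays moved. The work goes in short steps, Python scripts to look and compute and a tool call to move; the robot and the scene stay as the last step left them, time stands still between calls to the robot, and variables do not carry over. Pictures are saved under pics/ and viewed, at most 11 in all, crops included, and the job is handed in when it is done.

Besides the shell and the picture viewer there is one more tool, called after "Emit:" by a JSON object that holds its "method" and its "body". carry_out: Moves the arm, as the interface text tells. Its arguments: {"type":"object","properties":{"steps":{"type":"array"}},"required":["steps"]}

```bash
mkdir -p pics; cat > h.py <<'E'
import numpy as np, cv2
from bench import ctrl
from scipy.spatial.transform import Rotation as R
def params(n):
    p=ctrl.camera_params(n); f=200/np.tan(np.radians(p["vertical_fov"])/2)
    if n=="wrist":
        o=ctrl.get_obs(); T=np.eye(4); q=o["eef_rot"]; T[:3,:3]=R.from_quat([q[1],q[2],q[3],q[0]]).as_matrix(); T[:3,3]=o["eef_pos"]
        C=T@np.array(p["hand_eye"])
    else: C=np.array(p["cam_to_world"])
    return f,p["cx"],p["cy"],p["k1"],C
def snap(n,fn=None):
    P=params(n); im=ctrl.camera(n)
    if fn: cv2.imwrite("pics/"+fn,im[:,:,::-1])
    return im,P
def ray(P,u,v):
    f,cx,cy,k,C=P; d=np.array([(u-cx)/f,(v-cy)/f]); s=d.copy()
    for _ in range(20): s=d/(1+k*(s@s))
    return C[:3,3],C[:3,:3]@np.array([s[0],s[1],1])
def onz(P,u,v,z):
    o,d=ray(P,u,v); return o+d*(z-o[2])/d[2]
def proj(P,X):
    f,cx,cy,k,C=P; c=C[:3,:3].T@(np.array(X)-C[:3,3]); s=c[:2]/c[2]; s=s*(1+k*(s@s)); return np.array([cx+f*s[0],cy+f*s[1]])
def tri(rs):
    A=0;b=0
    for o,d in rs:
        d=d/np.linalg.norm(d); M=np.eye(3)-np.outer(d,d); A=A+M; b=b+M@o
    return np.linalg.solve(A,b)
E
python3 - <<'E'
from h import *
print(ctrl.get_obs())
for n in ("top","scene"):
    im,P=snap(n,n+"0.png"); print(n,P)
E
```

```text
{'time_s': 0.0, 'q': array([ 1.00367129e+00,  1.81501504e-01,  1.60801577e+00, -3.01057211e-05,
        1.35378693e+00, -2.06294798e-01]), 'dq': array([-0.0003639 , -0.00023855, -0.00127726, -0.00011327, -0.00117771,
       -0.00054348]), 'joint_efforts': array([-4.44056313e-04, -4.44887638e+01, -3.51324928e+01, -4.76791356e-04,
        9.43634397e-03,  1.36145619e-05]), 'eef_pos': array([0.20275665, 0.5376072 , 0.30300252]), 'eef_rot': array([-3.09139227e-04,  1.79434703e-01,  9.83769513e-01, -7.98125833e-04]), 'wrist_force': array([ 0.23254101,  0.66791765, -0.36351265]), 'torque': array([ 0.01622029, -0.03591928,  0.002261  ]), 'grasp_force': 0.0, 'opening': 0.9968727907790682}
top (np.float64(428.63129083934166), 312.8153326346561, 204.54750525636544, -0.001712548647694523, array([[ 0.02594224, -0.99767355,  0.06304354,  0.49328736],
       [-0.99953623, -0.02488123,  0.01755725, -0.03484093],
       [-0.0159478 , -0.06346977, -0.99785633,  1.4600391 ],
       [ 0.        ,  0.        ,  0.        ,  1.        ]]))
scene (np.float64(402.8016124467087), 312.13060983025224, 196.98583631933377, -0.030208705384380804, array([[-0.68134305,  0.58838233, -0.43540543,  1.11181015],
       [ 0.7319019 ,  0.55540803, -0.39476769,  0.45840809],
       [ 0.00955334, -0.58764628, -0.80906155,  1.08248792],
       [ 0.        ,  0.        ,  0.        ,  1.        ]]))
```

View pics/top0.png

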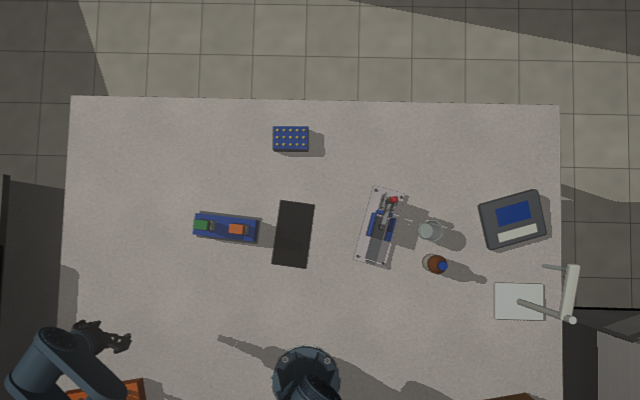

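View pics/scene0.png

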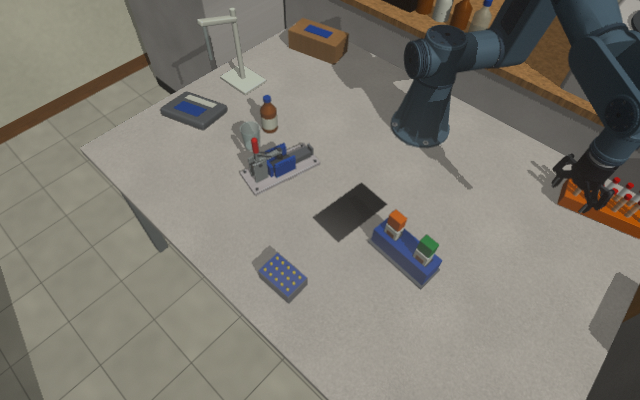

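Top view: rack (225,228) with the green head at (201,226) and orange at (236,229). The mat is at (293,234) and the nest at (381,225), its clamp end up with the red handle at (392,200). The handle is near upright in the scene view (255,147), so the clamp starts shut.

```bash
python3 - <<'E'
from h import *
im,P=snap("top"); hsv=cv2.cvtColor(im,cv2.COLOR_RGB2HSV)
ims,S=snap("scene"); hs=cv2.cvtColor(ims,cv2.COLOR_RGB2HSV)
def blob(h,lo,hi,box):
    m=cv2.inRange(h,lo,hi); k=np.zeros_like(m); x0,y0,x1,y1=box; k[y0:y1,x0:x1]=255; m&=k
    n,l,s,c=cv2.connectedComponentsWithStats(m); i=1+np.argmax(s[1:,4]); m=(l==i).astype(np.uint8)
    cn=max(cv2.findContours(m,0,1)[0],key=cv2.contourArea); return cv2.minAreaRect(cn),s[i],c[i]
def show(name,r,z):
    b=cv2.boxPoints(r[0]); w=[onz(P,*p,z)[:2].round(4).tolist() for p in b]
    print(name,r[1].tolist(),r[2].round(1),"box",w,"ctr",np.mean(w,0).round(4))
show("green",blob(hsv,(50,80,40),(80,255,255),(185,200,265,250)),.155)
show("orange",blob(hsv,(5,150,80),(18,255,255),(185,200,265,250)),.155)
show("rackblue",blob(hsv,(105,100,40),(125,255,255),(185,200,265,250)),.07)
show("mat",blob(hsv,(0,0,0),(180,120,60),(265,190,325,275)),.003)
show("red",blob(hsv,(0,150,80),(6,255,255),(370,180,410,220)),.19)
show("cheeks",blob(hsv,(105,100,40),(125,255,255),(360,190,410,250)),.083)
show("tip",blob(hsv,(105,80,30),(125,255,255),(260,120,330,160)),.054)
r=blob(hs,(0,150,80),(6,255,255),(240,130,270,160)); print("red scene",r[0],r[1])
c=cv2.resize(im[170:290,180:470],None,fx=2.7,fy=2.7,interpolation=2)
n=cv2.resize(im[180:270,345:450],None,fx=6,fy=6,interpolation=2)
cv2.imwrite("pics/nest.png",n[:,:,::-1])
E
```

```text
green [194, 220, 14, 10, 120] [200.2 224.3] box [[0.5193, 0.3502], [0.5204, 0.3103], [0.4929, 0.3091], [0.4919, 0.349]] ctr [0.5061 0.3296]
orange [229, 224, 14, 10, 122] [235.6 228.5] box [[0.5099, 0.2423], [0.5109, 0.2026], [0.4835, 0.2016], [0.4825, 0.2413]] ctr [0.4967 0.222 ]
rackblue [193, 213, 63, 28, 820] [225.5 226.7] box [[0.4759, 0.3773], [0.5452, 0.3721], [0.5271, 0.1738], [0.4581, 0.1795]] ctr [0.5016 0.2757]
mat [272, 201, 42, 67, 2191] [292.7 234. ] box [[0.3829, 0.1268], [0.5984, 0.1036], [0.5851, -0.0136], [0.3701, 0.0106]] ctr [0.4841 0.0568]
red [390, 197, 7, 5, 25] [393.7 199. ] box [[0.6016, -0.2407], [0.6021, -0.2584], [0.5902, -0.2586], [0.5898, -0.2408]] ctr [ 0.5959 -0.2496]
cheeks [367, 210, 17, 26, 111] [372.8 221.4] box [[0.4978, -0.1717], [0.5772, -0.213], [0.565, -0.2365], [0.4857, -0.1952]] ctr [ 0.5314 -0.2041]
tip [273, 126, 35, 23, 638] [290.  137.2] box [[0.8409, 0.1293], [0.8434, 0.016], [0.7695, 0.0141], [0.7669, 0.127]] ctr [0.8052 0.0716]
red scene ((254.28997802734375, 145.03001403808594), (14.566399574279785, 5.091169834136963), 81.8698959350586) [251 138   7  15  73]
```

View pics/nest.png

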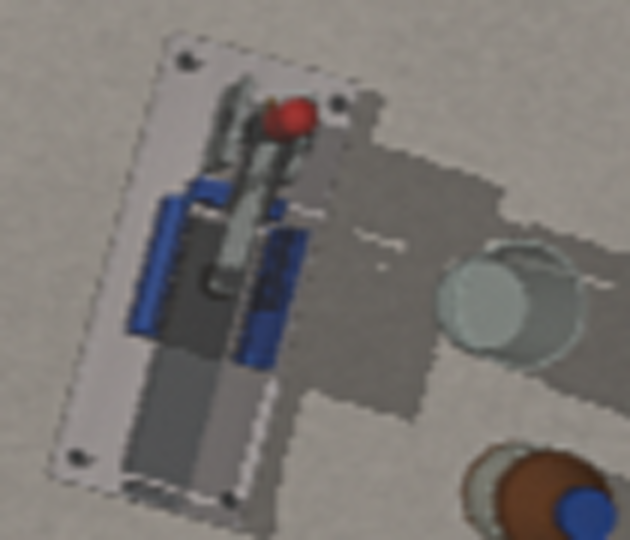

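The crop shows the nest tilted about 15°. Its base corners, in crop pixels, are (170,35), (50,475), (383,92) and (262,537). The arm lies between the blue cheeks with the pad at (222,283), so the clamp is shut. The beaker stands beside it at (510,305).

```bash
python3 - <<'E'
from h import *
P=params("top"); S=params("scene")
c=[(170,35),(383,92),(50,475)]; w=[onz(P,345+u/6,180+v/6,.016) for u,v in c]
A,B,D=w; print([x.round(4) for x in w], np.linalg.norm(A-D),np.linalg.norm(A-B))
h=tri([ray(P,393.7,199),ray(S,254.3,145)]); print("red",h)
ex=(A-D)[:2]; print("yaw from left edge",np.degrees(np.arctan2(ex[1],ex[0])), "from end",np.degrees(np.arctan2((A-B)[1],(A-B)[0]))-90)
# rivets too
o=ctrl.get_obs(); print(o["eef_rot"])
E
```

```text
[array([ 0.6529, -0.2122,  0.016 ]), array([ 0.6237, -0.3321,  0.016 ]), array([ 0.4049, -0.1497,  0.016 ])] 0.25576835574878765 0.12338736280489374
red [ 0.59713086 -0.25484269  0.16724219]
yaw from left edge -14.151082612219966 from end -13.718104602016624
[-2.28275582e-04  1.79421030e-01  9.83772217e-01 -5.17205496e-04]
```

```bash
cat >> h.py <<'E'
NO=np.array([.530,-.238]); NY=np.radians(-14.)
def nest(x,y,z,O=None,Y=None):
    O=NO if O is None else O; Y=NY if Y is None else Y
    return np.array([O[0]+x*np.cos(Y)-y*np.sin(Y),O[1]+x*np.sin(Y)+y*np.cos(Y),z])
def down(psi,tilt=0):   # tool y at yaw psi (rad); tilt: tool z swings from down to forward (psi-90deg)
    y=np.array([np.cos(psi),np.sin(psi),0]); f=np.array([np.sin(psi),-np.cos(psi),0])
    z=np.array([0,0,-np.cos(tilt)])+np.sin(tilt)*f; return np.c_[np.cross(y,z),y,z]
def cur():
    o=ctrl.get_obs(); q=o["eef_rot"]; return np.array(o["eef_pos"]),R.from_quat([q[1],q[2],q[3],q[0]]).as_matrix(),o
def step(p,Rt,base=None):
    p0,R0=(cur()[:2] if base is None else base)
    return np.r_[R0.T@(np.array(p)-p0),R.from_matrix(R0.T@Rt).as_rotvec()].round(4).tolist()
def st():
    p,r,o=cur(); print("t",round(o["time_s"],2),"p",p.round(4),"x",r[:,0].round(3),"y",r[:,1].round(3),"z",r[:,2].round(3),"F",o["wrist_force"].round(1),"op",round(o["opening"],3),"gf",round(o["grasp_force"],1),"q",o["q"].round(2))
E
python3 - <<'E'
from h import *
print(step(nest(-20,0,.30)/1 if 0 else nest(-.02,0,.31),down(np.radians(76))))
print(ctrl.camera_params("wrist")["hand_eye"])
E
```

```text
[-0.5601, -0.6126, -0.0062, -0.0011, -0.0003, -0.1164]
[[ 1.44180583e-03 -9.47174582e-01 -3.20715189e-01  8.16232529e-02]
 [ 9.99998907e-01  1.47025085e-03  1.53469553e-04 -1.02747015e-03]
 [ 3.26169321e-04 -3.20715060e-01  9.47175667e-01 -6.98242911e-02]
 [ 0.00000000e+00  0.00000000e+00  0.00000000e+00  1.00000000e+00]]
```

Emit:
{"method": "carry_out", "body": {"steps": [-0.56, -0.613, -0.006, 0, 0, -0.116, 0, -0.56, -0.613, -0.006, 0, 0, -0.116, 0, -0.56, -0.613, -0.006, 0, 0, -0.116, 0, -0.56, -0.613, -0.006, 0, 0, -0.116, 0, -0.56, -0.613, -0.006, 0, 0, -0.116, 0, -0.56, -0.613, -0.006, 0, 0, -0.116, 0, -0.56, -0.613, -0.006, 0, 0, -0.116, 0, -0.56, -0.613, -0.006, 0, 0, -0.116, 0, -0.56, -0.613, -0.006, 0, 0, -0.116, 0, -0.56, -0.613, -0.006, 0, 0, -0.116, 0, -0.56, -0.613, -0.006, 0, 0, -0.116, 0, -0.56, -0.613, -0.006, 0, 0, -0.116, 0, -0.56, -0.613, -0.006, 0, 0, -0.116, 0, -0.56, -0.613, -0.006, 0, 0, -0.116, 0, -0.56, -0.613, -0.006, 0, 0, -0.116, 0, -0.56, -0.613, -0.006, 0, 0, -0.116, 0, -0.56, -0.613, -0.006, 0, 0, -0.116, 0, -0.56, -0.613, -0.006, 0, 0, -0.116, 0, -0.56, -0.613, -0.006, 0, 0, -0.116, 0, -0.56, -0.613, -0.006, 0, 0, -0.116, 0]}}

```text
time_s: 2.2
eef_pos: [0.5101, -0.2321, 0.3096]
eef_rot: [-0.0, 0.122, 0.993, 0.0]
wrist_force: [-0.8, 0.2, 0.4]
opening: 0.002
grasp_force: 0.0
```

```bash
python3 - <<'E'
from h import *
st(); im,P=snap("wrist","w1.png"); st()
E
```

```text
t 2.2 p [ 0.5101 -0.2321  0.3096] x [-0.97   0.242  0.001] y [0.242 0.97  0.001] z [-0.001  0.001 -1.   ] F [-0.8  0.2  0.4] op 0.002 gf 0.0 q [-0.64  0.14  1.64  0.    1.36 -1.97]
t 2.25 p [ 0.5102 -0.2319  0.3098] x [-0.97   0.241  0.   ] y [0.241 0.97  0.   ] z [-0.     0.001 -1.   ] F [ 0.7 -0.1 -0. ] op -0.004 gf 0.0 q [-0.64  0.14  1.64  0.    1.36 -1.97]
```

View pics/w1.png

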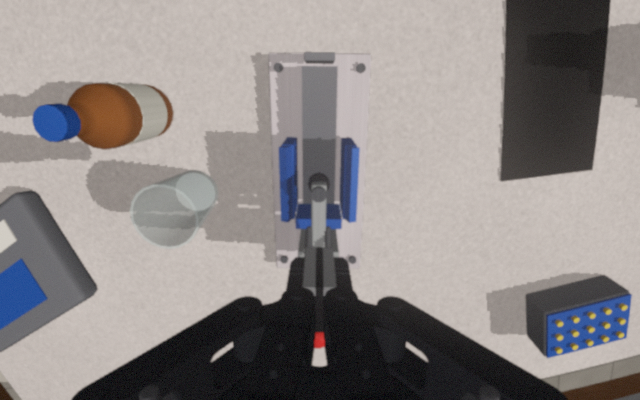

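The wrist view shows the nest centred near column 319. Its rivets are at (278,68), (360,68), (284,259) and (352,259), the tail edge of the base is at row 54, and the red handle is at (319,345) under the fingers.

```bash
python3 - <<'E'
from h import *
P=params("wrist")
r=[onz(P,u,v,.016)[:2] for u,v in [(278,68),(360,68),(284,259),(352,259)]]
t=(r[0]+r[1])/2;h=(r[2]+r[3])/2; d=h-t; print("rivets",np.array(r).round(4).tolist(),"yaw",np.degrees(np.arctan2(d[1],d[0])),"len",np.linalg.norm(d))
Y=np.arctan2(d[1],d[0]); mid=(t+h)/2; print("origin", mid-np.array([np.cos(Y),np.sin(Y)])*(-.015))
e=onz(P,320,54,.016)[:2]; print("origin by tail edge",e+.145*np.array([np.cos(Y),np.sin(Y)]))
# red handle with lever shut
im,_=snap("wrist"); hsv=cv2.cvtColor(im,cv2.COLOR_RGB2HSV); m=cv2.inRange(hsv,(0,150,80),(6,255,255)); m[:300]=0; m[:,:290]=0;m[:,350:]=0
ys,xs=np.nonzero(m); print(xs.mean(),ys.mean()); 
for z in (.17,.18): print(onz(P,xs.mean(),ys.mean(),z))
print("pred",nest(.066,0,.18))
b=(cur()[0],cur()[1])
for x,z in((.03,.243),):print(x,z,step(nest(x,0,z),down(np.radians(76))))
E
```

```text
rivets [[0.3956, -0.2499], [0.4166, -0.1645], [0.619, -0.3066], [0.6402, -0.2209]] yaw -14.196992623156422 len 0.2305155057450068
origin [ 0.53237959 -0.23917722]
origin by tail edge [ 0.53346212 -0.23843965]
319.14935064935065 339.038961038961
[ 0.61882564 -0.25965386  0.17      ]
[ 0.60985023 -0.25744366  0.18      ]
pred [ 0.59403952 -0.25396685  0.18      ]
0.03 0.243 [-0.0506, -0.0012, 0.067, 0.0002, -0.0001, 0.001]
```

Emit:
{"method": "carry_out", "body": {"steps": [-0.053, -0.001, 0.067, 0, 0, 0, 0, -0.053, -0.001, 0.067, 0, 0, 0, 0, -0.053, -0.001, 0.067, 0, 0, 0, 0, -0.068, -0.001, 0.067, 0, 0, 0, 0, -0.076, -0.001, 0.065, 0, 0, 0, 0, -0.084, -0.001, 0.065, 0, 0, 0, 0, -0.092, -0.001, 0.065, 0, 0, 0, 0, -0.099, -0.001, 0.067, 0, 0, 0, 0, -0.107, -0.001, 0.069, 0, 0, 0, 0, -0.114, -0.001, 0.072, 0, 0, 0, 0, -0.121, -0.001, 0.077, 0, 0, 0, 0, -0.127, -0.001, 0.082, 0, 0, 0, 0, -0.133, -0.001, 0.086, 0, 0, 0, 0, -0.138, -0.001, 0.091, 0, 0, 0, 0, -0.143, -0.001, 0.097, 0, 0, 0, 0, -0.147, -0.001, 0.104, 0, 0, 0, 0, -0.15, -0.001, 0.111, 0, 0, 0, 0, -0.15, -0.001, 0.111, 0, 0, 0, 0, -0.14, -0.001, 0.06, 0, 0, 0, 0, -0.12, -0.001, 0.01, 0, 0, 0, 0]}}

```text
time_s: 4.3
eef_pos: [0.6281, -0.2635, 0.2931]
eef_rot: [-0.002, 0.122, 0.993, 0.001]
wrist_force: [-0.1, -0.6, 0.4]
opening: -0.002
grasp_force: 0.0
```

```bash
sed -i 's/^NO=.*/NO=np.array([.532,-.2387]); NY=np.radians(-14.1)/' h.py; python3 - <<'E'
from h import *
st(); im,P=snap("top"); im2,S=snap("scene")
a=cv2.resize(im[180:270,345:450],(400,343)); b=cv2.resize(im2[90:210,210:350],(400,343))
cv2.imwrite("pics/c1.png",np.hstack([a,b])[:,:,::-1])
E
```

```text
t 4.3 p [ 0.6281 -0.2635  0.2931] x [-0.97   0.242  0.004] y [0.242 0.97  0.001] z [-0.004  0.002 -1.   ] F [-0.1 -0.6  0.4] op -0.002 gf 0.0 q [-0.57  0.42  1.32  0.    1.4  -1.9 ]
```

View pics/c1.png

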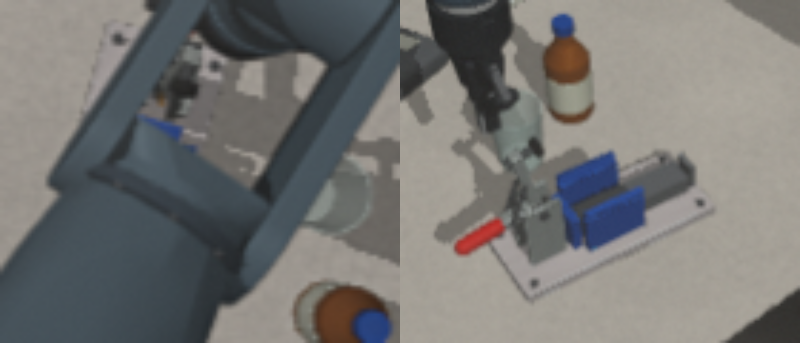

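The clamp is fully back: the scene crop shows the red handle lowered at (478,237) and the cradle clear. Next I go to the rack with the tool tilted nearly horizontal.

```bash
cat >> h.py <<'E'
GC=np.array([.506,.330]); GP=np.radians(85.)
def grasp(G,psi,tilt,back=0):
    Rt=down(psi,tilt); return np.array(G)-(.054+back)*Rt[:,2],Rt
E
python3 - <<'E'
from h import *
f=np.array([np.sin(GP),-np.cos(GP)]); G=np.r_[GC-.006*f,.112]
p,Rt=grasp(G,GP,np.radians(75),.1); print(p); p[2]=.30; print(p,step(p,Rt))
E
```

```text
[0.3518363  0.34348758 0.15185813]
[0.3518363  0.34348758 0.3       ] [0.4177, 0.5229, -0.0037, -0.1075, -1.2943, -0.1307]
```

Emit:
{"method": "carry_out", "body": {"steps": [0.418, 0.523, -0.004, -0.108, -1.294, -0.131, 1, 0.418, 0.523, -0.004, -0.108, -1.294, -0.131, 1, 0.418, 0.523, -0.004, -0.108, -1.294, -0.131, 1, 0.418, 0.523, -0.004, -0.108, -1.294, -0.131, 1, 0.418, 0.523, -0.004, -0.108, -1.294, -0.131, 1, 0.418, 0.523, -0.004, -0.108, -1.294, -0.131, 1, 0.418, 0.523, -0.004, -0.108, -1.294, -0.131, 1, 0.418, 0.523, -0.004, -0.108, -1.294, -0.131, 1, 0.418, 0.523, -0.004, -0.108, -1.294, -0.131, 1, 0.418, 0.523, -0.004, -0.108, -1.294, -0.131, 1, 0.418, 0.523, -0.004, -0.108, -1.294, -0.131, 1, 0.418, 0.523, -0.004, -0.108, -1.294, -0.131, 1, 0.418, 0.523, -0.004, -0.108, -1.294, -0.131, 1, 0.418, 0.523, -0.004, -0.108, -1.294, -0.131, 1, 0.418, 0.523, -0.004, -0.108, -1.294, -0.131, 1, 0.418, 0.523, -0.004, -0.108, -1.294, -0.131, 1, 0.418, 0.523, -0.004, -0.108, -1.294, -0.131, 1, 0.418, 0.523, -0.004, -0.108, -1.294, -0.131, 1, 0.418, 0.523, -0.004, -0.108, -1.294, -0.131, 1, 0.418, 0.523, -0.004, -0.108, -1.294, -0.131, 1]}}

```text
time_s: 6.4
eef_pos: [0.341, 0.1623, 0.3697]
eef_rot: [0.59, 0.026, 0.807, -0.006]
wrist_force: [0.3, -0.5, 0.1]
opening: 0.997
grasp_force: 0.0
```

```bash
python3 - <<'E'
from h import *
st(); 
f=np.array([np.sin(GP),-np.cos(GP)]); G=np.r_[GC-.006*f,.112]
p,Rt=grasp(G,GP,np.radians(75),.1); print(p,Rt.round(3).T, step(p,Rt))
E
```

```text
t 6.4 p [0.341  0.1623 0.3697] x [-0.302  0.036 -0.953] y [0.049 0.999 0.022] z [ 0.952 -0.04  -0.303] F [ 0.3 -0.5  0.1] op 0.997 gf 0.0 q [ 0.4  -0.87  2.57 -1.14  0.46 -0.31]
[0.3518363  0.34348758 0.15185813] [[-0.258  0.023 -0.966]
 [ 0.087  0.996  0.   ]
 [ 0.962 -0.084 -0.259]] [0.2108, 0.1767, 0.0692, 0.0431, -0.0469, -0.0104]
```

The approach from the robot side runs into joint limits (q2, q3 and q4 all at their ends). I'll fit a small kinematic model to the recorded poses and use it to pick a feasible approach side and tilt.

```bash
cat > kin.py <<'E'
from h import *
from scipy.optimize import least_squares
Rz=lambda a:R.from_euler('z',a).as_matrix(); Ry=lambda a:R.from_euler('y',a).as_matrix()
D=[([1.00367,.1815,1.60802,0,1.35379,-.2063],[.20276,.53761,.3030]),([-.64,.14,1.64,0,1.36,-1.97],[.5102,-.2320,.3097]),([-.57,.42,1.32,0,1.4,-1.9],[.6281,-.2635,.2931])]
def fk(q,k):
    a,L1,L2,h,L3,off=k
    A=Rz(q[0]); B=A@Ry(q[1]); C=B@Ry(q[2]); p=A@[a,0,0]+[0,0,h]+B@[0,0,L1]+C@[off,0,L2]
    E=C@Rz(q[3])@Ry(q[4]); T=E@Rz(q[5]); return p+T@[0,0,L3],T
LO=np.array([-2.99,-.89,.3,-1.14,0,-3.12])+.04; HI=np.array([2.99,2.07,2.58,4.28,2.63,3.12])-.04
def ik(p,Rt,k,tries=30):
    rng=np.random.default_rng(0); best=None
    def f(q):
        P,T=fk(q,k); return np.r_[10*(P-p),R.from_matrix(Rt.T@T).as_rotvec()]
    for i in range(tries):
        s=least_squares(f,rng.uniform(LO,HI),bounds=(LO,HI))
        if best is None or s.cost<best.cost: best=s
        if best.cost<1e-6: break
    return best.cost,best.x.round(2)
E
cat > fit.py <<'E'
from kin import *
p,T,o=cur(); D.append((o["q"],p)); 
f=lambda k:np.concatenate([(fk(q,k)[0]-x)*100 for q,x in D]+[[.1*k[5],.05*k[0]]])
s=least_squares(f,[0,.4,.4,.3,.15,0]); print(s.x.round(4),f(s.x).round(2)); print(fk(o["q"],s.x)[1].T.round(2),T.T.round(2), fk(D[0][0],s.x)[1].T.round(2))
np.save("k.npy",s.x)
for sgn,psi in((1,85),(-1,-95)):
    P=np.radians(psi); f2=np.array([np.sin(P),-np.cos(P)])
    for a in(15,30,45,55):
        G=np.r_[GC-.006*f2,.112]; t=np.radians(90-a)
        r=[]
        for b,z in((0,0),(.1,0),(0,.12)):
            q,Rt=grasp(G,P,t,b); q[2]+=z; c=ik(q,Rt,s.x); r.append((round(c[0],5),c[1].tolist()))
        print(psi,a,r)
E
timeout 500 python3 fit.py
```

```text
[-0.9081  0.2961  1.5533  0.8388  0.0429  0.4729] [ 9.75 -6.62 -1.45 -6.55 -9.91 -0.58 -6.9  -9.49  4.55  1.71 -3.16 -2.52
  0.05 -0.05]
[[-0.05 -1.   -0.02]
 [-0.3   0.04 -0.95]
 [ 0.95 -0.04 -0.3 ]] [[-0.3   0.04 -0.95]
 [ 0.05  1.    0.02]
 [ 0.95 -0.04 -0.3 ]] [[-0.35 -0.94  0.  ]
 [-0.94  0.35  0.  ]
 [-0.   -0.   -1.  ]]
85 15 [(np.float64(0.04337), [0.68, 0.45, 1.46, -1.1, 0.69, 1.44]), (np.float64(0.04649), [0.83, 0.21, 1.69, -1.1, 0.84, 1.52]), (np.float64(0.03031), [0.69, 0.21, 1.62, -1.1, 0.71, 1.4])]
85 30 [(np.float64(0.00041), [0.68, 0.44, 1.46, -1.1, 0.72, 1.44]), (np.float64(0.00037), [0.81, 0.16, 1.71, -1.1, 0.84, 1.5]), (np.float64(0.0), [0.68, 0.2, 1.62, -1.07, 0.76, 1.38])]
85 45 [(np.float64(0.0), [0.66, 0.43, 1.46, -0.75, 0.78, 1.17]), (np.float64(0.0), [0.76, 0.14, 1.71, -0.77, 0.87, 1.23]), (np.float64(0.0), [0.66, 0.2, 1.61, -0.71, 0.84, 1.1])]
85 55 [(np.float64(0.0), [0.65, 0.43, 1.44, -0.53, 0.86, 1.0]), (np.float64(0.0), [0.72, 0.15, 1.68, -0.54, 0.93, 1.05]), (np.float64(0.0), [0.65, 0.21, 1.59, -0.5, 0.92, 0.96])]
-95 15 [(np.float64(0.0), [0.49, 0.9, 0.95, 0.84, 2.36, -2.31]), (np.float64(0.0), [0.42, 1.12, 0.68, 0.82, 2.44, -2.31]), (np.float64(0.0), [0.49, 0.68, 1.12, 0.88, 2.39, -2.25])]
-95 30 [(np.float64(0.0), [0.5, 0.83, 1.01, 0.61, 2.16, -2.45]), (np.float64(0.0), [0.43, 0.97, 0.82, 0.58, 2.25, -2.47]), (np.float64(0.0), [0.5, 0.62, 1.17, 0.64, 2.21, -2.41])]
-95 45 [(np.float64(0.0), [0.51, 0.76, 1.08, 0.44, 1.95, -2.52]), (np.float64(0.0), [0.45, 0.81, 0.97, 0.42, 2.03, -2.55]), (np.float64(0.0), [0.51, 0.55, 1.24, 0.45, 2.01, -2.49])]
-95 55 [(np.float64(0.0), [0.52, 0.71, 1.14, 0.34, 1.81, -2.54]), (np.float64(0.0), [0.47, 0.7, 1.08, 0.33, 1.88, -2.57]), (np.float64(0.0), [0.52, 0.5, 1.28, 0.35, 1.86, -2.52])]
```

```bash
sed -i 's/a,L1,L2,h,L3,off=k/a,L1,L2,h,L3,off,d=k/; s/A@\[a,0,0\]/A@[a,d,0]/; s/T=E@Rz(q\[5\])/T=E@Rz(q[5]+np.pi\/2)/' kin.py
sed -i 's/\[0,.4,.4,.3,.15,0\]/[0,.4,.4,.3,.15,0,.117]/' fit.py; timeout 550 python3 fit.py
```

```text
[0.0254 0.4386 0.483  0.2826 0.2496 0.0586 0.1182] [-0.    0.06 -0.06 -0.07 -0.01  0.    0.04  0.1   0.13  0.05 -0.08 -0.07
  0.01  0.  ]
[[-0.3   0.04 -0.95]
 [ 0.05  1.    0.02]
 [ 0.95 -0.04 -0.3 ]] [[-0.3   0.04 -0.95]
 [ 0.05  1.    0.02]
 [ 0.95 -0.04 -0.3 ]] [[-0.94  0.35  0.  ]
 [ 0.35  0.94 -0.  ]
 [-0.   -0.   -1.  ]]
85 15 [(np.float64(0.0), [0.75, 0.55, 2.18, 4.12, 1.05, 1.22]), (np.float64(0.00161), [0.94, 0.44, 2.3, 4.24, 1.12, 1.22]), (np.float64(0.00052), [0.74, 0.22, 2.22, 4.24, 0.9, 0.94])]
85 30 [(np.float64(0.00152), [0.68, 0.36, 2.2, 4.24, 0.7, 1.01]), (np.float64(0.01689), [0.81, 0.16, 2.36, 4.24, 0.75, 1.04]), (np.float64(0.01594), [0.65, 0.03, 2.08, -1.1, 0.61, -0.03])]
85 45 [(np.float64(0.00239), [0.6, 0.24, 2.08, -1.1, 0.5, 0.04]), (np.float64(0.0), [0.74, 0.02, 2.16, -1.04, 0.65, 0.02]), (np.float64(0.0), [0.62, 0.02, 2.03, -0.88, 0.64, -0.26])]
85 55 [(np.float64(0.0), [0.56, 0.22, 2.03, -0.78, 0.51, -0.3]), (np.float64(0.0), [0.65, 0.0, 2.06, -0.63, 0.71, -0.43]), (np.float64(0.0), [0.56, 0.03, 1.94, -0.54, 0.74, -0.6])]
-95 15 [(np.float64(0.0), [0.22, 1.2, 0.79, 0.45, 2.4, 1.99]), (np.float64(0.00488), [0.18, 1.39, 0.34, 0.61, 2.57, 2.19]), (np.float64(0.0), [0.22, 1.04, 0.81, 0.53, 2.51, 2.09])]
-95 30 [(np.float64(0.0), [0.23, 1.03, 0.94, 0.34, 2.17, 1.93]), (np.float64(0.0), [0.2, 1.2, 0.52, 0.38, 2.41, 2.01]), (np.float64(0.0), [0.23, 0.9, 0.91, 0.38, 2.32, 2.0])]
-95 45 [(np.float64(0.0), [0.25, 0.86, 1.11, 0.25, 1.92, 1.91]), (np.float64(0.0), [0.23, 0.94, 0.81, 0.26, 2.14, 1.94]), (np.float64(0.0), [0.25, 0.74, 1.04, 0.28, 2.1, 1.96])]
-95 55 [(np.float64(0.0), [0.27, 0.75, 1.23, 0.21, 1.74, 1.91]), (np.float64(0.0), [0.25, 0.78, 0.99, 0.2, 1.95, 1.92]), (np.float64(0.0), [0.27, 0.63, 1.15, 0.22, 1.94, 1.95])]
```

```bash
cat > p.py <<'E'
from kin import *
k=np.load("k.npy"); rad=np.radians
def show(n,q,Rt):
    c=ik(q,Rt,k); print(n,round(c[0],5),c[1].tolist(),"pos",q.round(4))
P=rad(-95); f=np.array([np.sin(P),-np.cos(P)]); G=np.r_[GC-.010*f,.100]
for n,b,z in(("pre",.1,0),("hi",.1,.1),("grasp",0,0),("lift",0,.12)):
    q,Rt=grasp(G,P,rad(60),b); q[2]+=z; show(n,q,Rt)
M=np.array([.484,.057])
P=rad(-96.3); f=np.array([np.sin(P),-np.cos(P)])
for t in (60,20,-30):
  for z in(.028,.15): q,Rt=grasp(np.r_[M+.02*f,z],P,rad(t)); show(("place",t,z),q,Rt)
# regrasp tool down, psi 83.7, 38mm from tail
for z in(.028,.15): q,Rt=grasp(np.r_[M-.037*f,z],rad(83.7),0); show("regrasp",q,Rt)
for z in(.057,.2): q,Rt=grasp(nest(-.092,0,z),rad(-104.1),0); show("nest",q,Rt)
p,Rc,_=cur(); q,Rt=grasp(G,rad(-95),rad(60),.1); q[2]+=.1; print(step(q,Rt))
for i in (0,.25,.5,.75,1):
    Rm=Rc@R.from_rotvec(np.array(step(q,Rt)[3:])*i).as_matrix(); show(i,p+(q-p)*i,Rm)
E
timeout 500 python3 p.py
```

```text
pre 0.0 [0.2, 1.22, 0.5, 0.38, 2.41, 2.01] pos [0.6488 0.3175 0.177 ]
hi 0.0 [0.2, 1.14, 0.44, 0.45, 2.54, 2.1] pos [0.6488 0.3175 0.277 ]
grasp 0.0 [0.23, 1.06, 0.92, 0.33, 2.16, 1.93] pos [0.5625 0.3251 0.127 ]
lift 0.0 [0.23, 0.92, 0.9, 0.38, 2.31, 2.0] pos [0.5625 0.3251 0.247 ]
('place', 60, 0.028) 0.0 [-0.12, 0.96, 1.31, -0.01, 1.92, 1.56] pos [0.5106 0.0541 0.055 ]
('place', 60, 0.15) 0.0 [-0.12, 0.77, 1.34, -0.01, 2.08, 1.56] pos [0.5106 0.0541 0.177 ]
('place', 20, 0.028) 0.0 [-0.12, 0.48, 1.8, -0.01, 1.21, 1.56] pos [0.4825 0.0572 0.0787]
('place', 20, 0.15) 0.0 [-0.12, 0.29, 1.74, -0.01, 1.46, 1.56] pos [0.4825 0.0572 0.2007]
('place', -30, 0.028) 0.0 [-0.14, 0.1, 2.43, 0.15, 0.09, 1.4] pos [0.4373 0.0622 0.0748]
('place', -30, 0.15) 0.0 [-0.14, -0.26, 2.36, 0.03, 0.52, 1.52] pos [0.4373 0.0622 0.1968]
regrasp 0.0 [-0.13, 0.37, 1.92, -0.0, 0.86, -1.59] pos [0.5208 0.0529 0.082 ]
regrasp 0.0 [-0.13, 0.17, 1.85, 0.0, 1.12, -1.59] pos [0.5208 0.0529 0.204 ]
nest 0.0 [-0.7, 0.26, 1.99, -0.0, 0.9, 1.12] pos [ 0.4428 -0.2163  0.111 ]
nest 0.0 [-0.7, 0.04, 1.87, -0.0, 1.23, 1.12] pos [ 0.4428 -0.2163  0.254 ]
[0.0009, 0.168, 0.315, -2.8405, 0.0405, -1.2554]
0 0.00089 [0.42, -0.84, 2.54, -1.1, 0.52, -0.34] pos [0.341  0.1623 0.3697]
0.25 0.0 [-0.31, -0.6, 2.51, 1.4, 0.95, 2.9] pos [0.418  0.2011 0.3466]
0.5 0.0 [-0.23, 0.1, 2.01, 1.16, 1.46, 2.5] pos [0.4949 0.2399 0.3234]
0.75 0.0 [-0.02, 0.61, 1.32, 0.82, 1.94, 2.38] pos [0.5719 0.2787 0.3002]
1 0.0 [0.2, 1.14, 0.44, 0.45, 2.54, 2.1] pos [0.6488 0.3175 0.277 ]
```

```bash
cat > p2.py <<'E'
from kin import *
k=np.load("k.npy"); rad=np.radians
def fill(base,p,Rt,n=5):
    s=np.array(step(p,Rt,base)); 
    print("STEP",s.tolist(),"rows rot",np.degrees(np.linalg.norm(s[3:]))/8.59,"lin",np.linalg.norm(s[:3])/.05)
    for i in np.linspace(0,1,n)[1:]:
        c=ik(base[0]+(p-base[0])*i,base[1]@R.from_rotvec(s[3:]*i).as_matrix(),k); print("  ",round(i,2),round(c[0],5),c[1].tolist())
    return p,Rt
E
cat > p3.py <<'E'
from p2 import *
p,Rc,_=cur()
w1=fill((p,Rc),np.array([.48,.2,.36]),down(rad(-5)))
P=rad(-95); f=np.array([np.sin(P),-np.cos(P)]); G=np.r_[GC-.010*f,.100]
q,Rt=grasp(G,P,rad(60),.1); q[2]+=.1
fill(w1,q,Rt)
E
timeout 500 python3 p3.py
```

```text
STEP [-0.0314, 0.0442, 0.1338, 1.0149, 0.9476, 1.3578] rows rot 12.953634127430727 lin 2.8873544984985826
   0.25 0.0 [0.5, -0.53, 2.31, -0.96, 0.8, -0.03]
   0.5 0.0 [0.43, -0.32, 2.06, -0.62, 1.03, 0.03]
   0.75 0.0 [0.3, -0.14, 1.84, -0.3, 1.26, 0.11]
   1.0 0.0 [0.17, 0.02, 1.66, -0.0, 1.46, 0.25]
STEP [0.1318, 0.1579, 0.083, 0.8155, -0.8155, 1.4125] rows rot 12.163001334264244 lin 4.43588322659648
   0.25 0.0 [0.24, 0.31, 1.39, -0.08, 1.71, 0.68]
   0.5 0.0 [0.26, 0.6, 1.09, -0.05, 2.01, 1.06]
   0.75 0.0 [0.24, 0.88, 0.77, 0.1, 2.31, 1.49]
   1.0 0.0 [0.2, 1.14, 0.44, 0.45, 2.54, 2.1]
```

Emit:
{"method": "carry_out", "body": {"steps": [-0.031, 0.044, 0.134, 1.015, 0.948, 1.358, 1, -0.031, 0.044, 0.134, 1.015, 0.948, 1.358, 1, -0.031, 0.044, 0.134, 1.015, 0.948, 1.358, 1, -0.031, 0.044, 0.134, 1.015, 0.948, 1.358, 1, -0.031, 0.044, 0.134, 1.015, 0.948, 1.358, 1, -0.031, 0.044, 0.134, 1.015, 0.948, 1.358, 1, -0.031, 0.044, 0.134, 1.015, 0.948, 1.358, 1, -0.031, 0.044, 0.134, 1.015, 0.948, 1.358, 1, -0.031, 0.044, 0.134, 1.015, 0.948, 1.358, 1, -0.031, 0.044, 0.134, 1.015, 0.948, 1.358, 1, -0.031, 0.044, 0.134, 1.015, 0.948, 1.358, 1, -0.031, 0.044, 0.134, 1.015, 0.948, 1.358, 1, -0.031, 0.044, 0.134, 1.015, 0.948, 1.358, 1, -0.031, 0.044, 0.134, 1.015, 0.948, 1.358, 1, -0.031, 0.044, 0.134, 1.015, 0.948, 1.358, 1, -0.031, 0.044, 0.134, 1.015, 0.948, 1.358, 1]}}

```text
time_s: 8.0
eef_pos: [0.4812, 0.1989, 0.3589]
eef_rot: [0.002, 0.737, 0.676, -0.002]
wrist_force: [-0.2, -1.1, 0.1]
opening: 0.997
grasp_force: 0.0
```

```bash
cat > p4.py <<'E'
from p2 import *
st(); p,Rc,_=cur()
P=rad(-95); f=np.array([np.sin(P),-np.cos(P)]); G=np.r_[GC-.010*f,.100]
q,Rt=grasp(G,P,rad(60),.1); q[2]+=.1
fill((p,Rc),q,Rt)
E
python3 p4.py
```

```text
t 8.0 p [0.4812 0.1989 0.3589] x [ 0.086  0.996 -0.005] y [ 0.996 -0.086  0.   ] z [-0.    -0.005 -1.   ] F [-0.2 -1.1  0.1] op 0.997 gf 0.0 q [ 0.17  0.02  1.67 -0.    1.45  0.25]
STEP [0.133, 0.1567, 0.0813, 0.8192, -0.8118, 1.4106] rows rot 12.153237512022297 lin 4.42056919411969
   0.25 0.0 [0.24, 0.31, 1.39, -0.08, 1.71, 0.68]
   0.5 0.0 [0.26, 0.6, 1.09, -0.05, 2.01, 1.06]
   0.75 0.0 [0.24, 0.88, 0.77, 0.1, 2.31, 1.49]
   1.0 0.0 [0.2, 1.14, 0.44, 0.45, 2.54, 2.1]
```

Emit:
{"method": "carry_out", "body": {"steps": [0.133, 0.157, 0.081, 0.819, -0.812, 1.411, 1, 0.133, 0.157, 0.081, 0.819, -0.812, 1.411, 1, 0.133, 0.157, 0.081, 0.819, -0.812, 1.411, 1, 0.133, 0.157, 0.081, 0.819, -0.812, 1.411, 1, 0.133, 0.157, 0.081, 0.819, -0.812, 1.411, 1, 0.133, 0.157, 0.081, 0.819, -0.812, 1.411, 1, 0.133, 0.157, 0.081, 0.819, -0.812, 1.411, 1, 0.133, 0.157, 0.081, 0.819, -0.812, 1.411, 1, 0.133, 0.157, 0.081, 0.819, -0.812, 1.411, 1, 0.133, 0.157, 0.081, 0.819, -0.812, 1.411, 1, 0.133, 0.157, 0.081, 0.819, -0.812, 1.411, 1, 0.133, 0.157, 0.081, 0.819, -0.812, 1.411, 1, 0.133, 0.157, 0.081, 0.819, -0.812, 1.411, 1, 0.133, 0.157, 0.081, 0.819, -0.812, 1.411, 1, 0.133, 0.157, 0.081, 0.819, -0.812, 1.411, 1, 0.133, 0.157, 0.081, 0.819, -0.812, 1.411, 1]}}

```text
time_s: 9.6
eef_pos: [0.6487, 0.3185, 0.2779]
eef_rot: [-0.022, 0.865, -0.037, -0.499]
wrist_force: [-0.9, -0.1, 0.8]
opening: 1.001
grasp_force: 0.0
```

```bash
cat > p5.py <<'E'
from p2 import *
st()
im,W=snap("wrist","w2.png")
hsv=cv2.cvtColor(im,cv2.COLOR_RGB2HSV); m=cv2.inRange(hsv,(50,80,40),(80,255,255)); n,l,s,c=cv2.connectedComponentsWithStats(m); i=1+np.argmax(s[1:,4])
print(s[i],c[i], "pred head top centre px",proj(W,[*GC,.155]),"corners",[proj(W,[*(GC+np.array([dx,dy])),.155]).round(0).tolist() for dx,dy in((.017,.021),(.013,-.023),(-.013,.023),(-.017,-.021))])
P=rad(-95); f=np.array([np.sin(P),-np.cos(P)]); G=np.r_[GC-.010*f,.100]
for b in (.1,.05,0): q,Rt=grasp(G,P,rad(60),b); print(b,step(q,Rt))
E
python3 p5.py
```

```text
t 9.6 p [0.6487 0.3185 0.2779] x [ 0.499 -0.042 -0.866] y [-0.086 -0.996 -0.001] z [-0.862  0.075 -0.501] F [-0.9 -0.1  0.8] op 1.001 gf 0.0 q [0.21 1.11 0.49 0.44 2.51 2.08]
[ 293   99   53   59 2992] [318.74431818 127.98429144] pred head top centre px [318.26503843 154.37335467] corners [[289.0, 148.0], [347.0, 148.0], [293.0, 160.0], [344.0, 160.0]]
0.1 [0.0875, 0.0011, 0.0504, 0.0001, -0.0005, 0.0011]
0.05 [0.0874, 0.0011, 0.1004, 0.0001, -0.0005, 0.0011]
0 [0.0874, 0.0011, 0.1504, 0.0001, -0.0005, 0.0011]
```

View pics/w2.png

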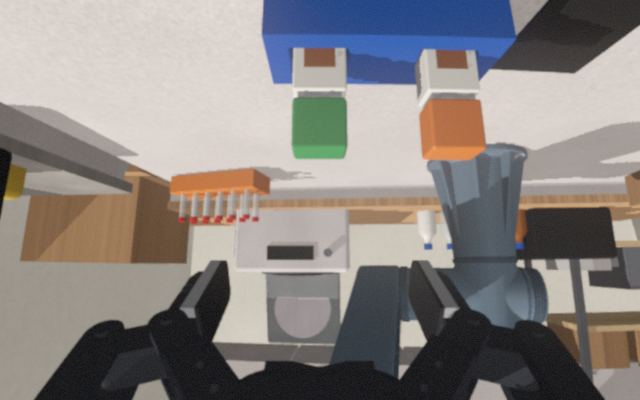

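The picture shows the green head at (319,128), centred between the fingers, and orange at (452,128). Its top face (rows 150–158, cols 293–346) matches the prediction, so I grasp now.

Emit:
{"method": "carry_out", "body": {"steps": [0.087, 0.001, 0.05, 0, 0, 0, 1, 0.087, 0.001, 0.05, 0, 0, 0, 1, 0.087, 0.001, 0.05, 0, 0, 0, 1, 0.087, 0.001, 0.08, 0, 0, 0, 1, 0.087, 0.001, 0.11, 0, 0, 0, 1, 0.087, 0.001, 0.13, 0, 0, 0, 1, 0.087, 0.001, 0.15, 0, 0, 0, 1, 0.087, 0.001, 0.15, 0, 0, 0, 1, 0.087, 0.001, 0.15, 0, 0, 0, 0, 0.087, 0.001, 0.15, 0, 0, 0, 0, 0.087, 0.001, 0.15, 0, 0, 0, 0, 0.087, 0.001, 0.15, 0, 0, 0, 0, 0.087, 0.001, 0.15, 0, 0, 0, 0, 0.087, 0.001, 0.15, 0, 0, 0, 0, 0.087, 0.001, 0.15, 0, 0, 0, 0]}}

```text
time_s: 11.15
eef_pos: [0.5637, 0.3245, 0.1283]
eef_rot: [-0.023, 0.865, -0.038, -0.499]
wrist_force: [3.1, 0.8, 6.1]
opening: 0.501
grasp_force: 62.8
```

```bash
cat > p6.py <<'E'
from p2 import *
st(); p,Rc,_=cur()
up=p+[0,0,.15]; print("lift",step(up,Rc))
M=np.array([.484,.057]); P=rad(83.7); f=np.array([np.sin(P),-np.cos(P)])
b=(up,Rc)
q,_=grasp(np.r_[M,.27],rad(-96.3),rad(60)); b1=(q,down(rad(-96.3),rad(30))); fill(b,*b1)
q=np.array([*M,.33]); b2=fill(b1,q,down(rad(-6.3),0),4)
q,Rt=grasp(np.r_[M+.02*f,.16],P,rad(-30)); b3=fill(b2,q,Rt,5)
E
python3 p6.py
```

```text
t 11.15 p [0.5637 0.3245 0.1283] x [ 0.499 -0.043 -0.866] y [-0.088 -0.996 -0.002] z [-0.862  0.077 -0.5  ] F [3.1 0.8 6.1] op 0.501 gf 62.8 q [0.23 1.06 0.9  0.34 2.17 1.93]
lift [-0.1299, -0.0003, -0.0751, 0.0, 0.0, 0.0]
STEP [-0.0211, 0.2745, -0.0018, 0.014, 0.5231, 0.0166] rows rot 3.4921113407249837 lin 5.506312740845729
   0.25 0.0 [0.16, 0.75, 1.06, 0.25, 2.22, 1.88]
   0.5 0.0 [0.07, 0.62, 1.2, 0.14, 2.1, 1.76]
   0.75 0.0 [-0.02, 0.5, 1.33, 0.06, 1.97, 1.66]
   1.0 0.0 [-0.12, 0.39, 1.43, -0.01, 1.85, 1.56]
STEP [-0.057, -0.0, -0.0052, -0.4104, 0.4104, -1.5316] rows rot 10.924759145557116 lin 1.1447340302445803
   0.33 0.0 [-0.08, 0.26, 1.54, -0.09, 1.7, 1.06]
   0.67 0.0 [-0.08, 0.11, 1.66, -0.09, 1.54, 0.55]
   1.0 0.0 [-0.13, -0.04, 1.79, 0.0, 1.4, -0.02]
STEP [0.0, 0.047, 0.1232, 0.4104, 0.4104, -1.5316] rows rot 10.924759145557116 lin 2.6372136811415183
   0.25 0.0 [-0.17, 0.07, 1.75, 0.07, 1.45, -0.45]
   0.5 0.0 [-0.17, 0.2, 1.68, 0.09, 1.53, -0.85]
   0.75 0.0 [-0.16, 0.34, 1.6, 0.06, 1.61, -1.22]
   1.0 0.0 [-0.12, 0.48, 1.51, -0.01, 1.68, -1.58]
```

```bash
cat > p7.py <<'E'
from p2 import *
p,Rc,_=cur()
up=fill((p,Rc),p+[0,0,.22],Rc,3)
M=np.array([.484,.057])
q,_=grasp(np.r_[M,.30],rad(-96.3),rad(30)); Rt=down(rad(-96.3),rad(30)); fill(up,q,Rt,4); print("from now",step(q,Rt,(p,Rc)))
E
python3 p7.py
```

```text
STEP [-0.1905, -0.0004, -0.1101, 0.0, 0.0, 0.0] rows rot 0.0 lin 4.400564509241968
   0.5 0.0 [0.23, 0.93, 0.9, 0.37, 2.3, 1.99]
   1.0 0.0 [0.23, 0.84, 0.82, 0.45, 2.45, 2.09]
STEP [-0.0135, 0.2741, 0.0254, 0.014, 0.5231, 0.0166] rows rot 3.4921113407249837 lin 5.512103772608059
   0.33 0.0 [0.13, 0.64, 1.07, 0.23, 2.28, 1.87]
   0.67 0.0 [0.01, 0.47, 1.27, 0.09, 2.1, 1.7]
   1.0 0.0 [-0.12, 0.31, 1.43, -0.01, 1.93, 1.56]
from now [-0.2039, 0.2737, -0.0847, 0.014, 0.5231, 0.0166]
```

Emit:
{"method": "carry_out", "body": {"steps": [-0.009, 0, -0.005, 0, 0, 0, 0, -0.026, 0, -0.015, 0, 0, 0, 0, -0.052, 0, -0.03, 0, 0, 0, 0, -0.078, 0, -0.045, 0, 0, 0, 0, -0.104, 0, -0.06, 0, 0, 0, 0, -0.13, 0, -0.075, 0, 0, 0, 0, -0.156, 0, -0.09, 0, 0, 0, 0, -0.18, 0, -0.104, 0, 0, 0, 0, -0.191, 0, -0.11, 0, 0, 0, 0, -0.191, 0, -0.11, 0, 0, 0, 0, -0.193, 0.034, -0.107, 0, 0.065, 0, 0, -0.194, 0.068, -0.104, 0, 0.13, 0, 0, -0.196, 0.102, -0.1, 0, 0.195, 0, 0, -0.197, 0.137, -0.097, 0.007, 0.26, 0.008, 0, -0.199, 0.171, -0.094, 0.008, 0.325, 0.01, 0, -0.2, 0.205, -0.091, 0.01, 0.39, 0.012, 0, -0.202, 0.24, -0.088, 0.012, 0.455, 0.015, 0, -0.204, 0.274, -0.085, 0.014, 0.523, 0.017, 0, -0.204, 0.274, -0.085, 0.014, 0.523, 0.017, 0]}}

```text
time_s: 13.05
eef_pos: [0.5093, 0.0507, 0.3455]
eef_rot: [-0.013, 0.964, -0.055, -0.259]
wrist_force: [-0.6, 0.5, -1.3]
opening: 0.5
grasp_force: 62.4
```

```bash
cat > p8.py <<'E'
from p2 import *
st(); p,Rc,_=cur()
M=np.array([.484,.057]); P=rad(83.7); f=np.array([np.sin(P),-np.cos(P)])
b2=fill((p,Rc),np.array([*M,.36]),down(rad(-6.3),0),4)
q,Rt=grasp(np.r_[M+.02*f,.18],P,rad(-30)); fill(b2,q,Rt,3)
E
python3 p8.py
```

```text
t 13.05 p [0.5093 0.0507 0.3455] x [ 0.86  -0.1   -0.501] y [-0.113 -0.994  0.003] z [-0.498  0.054 -0.865] F [-0.6  0.5 -1.3] op 0.5 gf 62.4 q [-0.13  0.3   1.44 -0.01  1.92  1.56]
STEP [-0.0296, -0.0034, 0.0004, -0.4098, 0.4135, -1.5356] rows rot 10.953900367157262 lin 0.5959463063061974
   0.33 0.0 [-0.09, 0.2, 1.52, -0.09, 1.78, 1.06]
   0.67 0.0 [-0.08, 0.07, 1.63, -0.09, 1.61, 0.55]
   1.0 0.0 [-0.13, -0.06, 1.74, -0.0, 1.46, -0.02]
STEP [0.0, 0.047, 0.1332, 0.4104, 0.4104, -1.5316] rows rot 10.924759145557116 lin 2.824977168049328
   0.5 0.0 [-0.17, 0.18, 1.65, 0.09, 1.58, -0.85]
   1.0 0.0 [-0.12, 0.46, 1.5, -0.01, 1.71, -1.58]
```

Emit:
{"method": "carry_out", "body": {"steps": [-0.03, -0.003, 0, -0.41, 0.413, -1.536, 0, -0.03, -0.003, 0, -0.41, 0.413, -1.536, 0, -0.03, -0.003, 0, -0.41, 0.413, -1.536, 0, -0.03, -0.003, 0, -0.41, 0.413, -1.536, 0, -0.03, -0.003, 0, -0.41, 0.413, -1.536, 0, -0.03, -0.003, 0, -0.41, 0.413, -1.536, 0, -0.03, -0.003, 0, -0.41, 0.413, -1.536, 0, -0.03, -0.003, 0, -0.41, 0.413, -1.536, 0, -0.03, -0.003, 0, -0.41, 0.413, -1.536, 0, -0.03, -0.003, 0, -0.41, 0.413, -1.536, 0, -0.03, -0.003, 0, -0.41, 0.413, -1.536, 0, -0.03, -0.003, 0, -0.41, 0.413, -1.536, 0, -0.03, -0.003, 0, -0.41, 0.413, -1.536, 0]}}

```text
time_s: 14.35
eef_pos: [0.4845, 0.0598, 0.3601]
eef_rot: [-0.002, 0.745, 0.667, -0.001]
wrist_force: [-0.8, 0.1, -2.2]
opening: 0.5
grasp_force: 62.3
```

```bash
cat > p9.py <<'E'
from p2 import *
st(); p,Rc,_=cur()
M=np.array([.484,.057]); P=rad(83.7); f=np.array([np.sin(P),-np.cos(P)])
q,Rt=grasp(np.r_[M+.02*f,.18],P,rad(-30)); fill((p,Rc),q,Rt,3)
E
python3 p9.py
```

```text
t 14.35 p [0.4845 0.0598 0.3601] x [0.109 0.994 0.001] y [ 0.994 -0.109 -0.004] z [-0.004  0.001 -1.   ] F [-0.8  0.1 -2.2] op 0.5 gf 62.3 q [-0.12 -0.06  1.75  0.    1.46 -0.01]
STEP [-0.003, 0.0473, 0.1331, 0.4078, 0.4069, -1.5317] rows rot 10.915222505167577 lin 2.8257317636322097
   0.5 0.0 [-0.17, 0.18, 1.65, 0.09, 1.58, -0.84]
   1.0 0.0 [-0.12, 0.46, 1.5, -0.01, 1.71, -1.58]
```

Emit:
{"method": "carry_out", "body": {"steps": [-0.003, 0.047, 0.133, 0.408, 0.407, -1.532, 0, -0.003, 0.047, 0.133, 0.408, 0.407, -1.532, 0, -0.003, 0.047, 0.133, 0.408, 0.407, -1.532, 0, -0.003, 0.047, 0.133, 0.408, 0.407, -1.532, 0, -0.003, 0.047, 0.133, 0.408, 0.407, -1.532, 0, -0.003, 0.047, 0.133, 0.408, 0.407, -1.532, 0, -0.003, 0.047, 0.133, 0.408, 0.407, -1.532, 0, -0.003, 0.047, 0.133, 0.408, 0.407, -1.532, 0, -0.003, 0.047, 0.133, 0.408, 0.407, -1.532, 0, -0.003, 0.047, 0.133, 0.408, 0.407, -1.532, 0, -0.003, 0.047, 0.133, 0.408, 0.407, -1.532, 0, -0.003, 0.047, 0.133, 0.408, 0.407, -1.532, 0, -0.003, 0.047, 0.133, 0.408, 0.407, -1.532, 0, -0.003, 0.047, 0.133, 0.408, 0.407, -1.532, 0]}}

```text
time_s: 15.75
eef_pos: [0.5314, 0.052, 0.2278]
eef_rot: [-0.257, 0.053, 0.965, 0.014]
wrist_force: [1.0, -1.2, -2.3]
opening: 0.498
grasp_force: 62.4
```

```bash
cat > p10.py <<'E'
from p2 import *
st(); p,Rc,_=cur()
M=np.array([.484,.057]); P=rad(83.7); f=np.array([np.sin(P),-np.cos(P)])
for z in (.06,.034,.028):
    q,Rt=grasp(np.r_[M+.02*f,z],P,rad(-30)); print(z,step(q,Rt))
snap("scene","s3.png"); a=cv2.imread("pics/s3.png")[120:280,270:450]; cv2.imwrite("pics/s3.png",cv2.resize(a,None,fx=3,fy=3))
E
python3 p10.py
```

```text
t 15.75 p [0.5314 0.052  0.2278] x [-0.862  0.095  0.497] y [ 0.109  0.994 -0.001] z [-0.494  0.053 -0.868] F [ 1.  -1.2 -2.3] op 0.498 gf 62.4 q [-0.12  0.46  1.48 -0.01  1.72 -1.58]
0.06 [-0.0596, -0.0001, 0.1054, -0.0011, 0.0033, 0.0005]
0.034 [-0.0725, -0.0001, 0.1279, -0.0011, 0.0033, 0.0005]
0.028 [-0.0755, -0.0001, 0.1331, -0.0011, 0.0033, 0.0005]
```

View pics/s3.png

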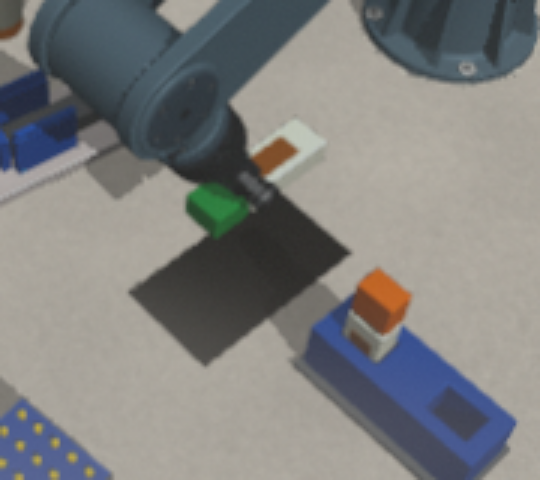

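The scene crop shows the cartridge held level with its head away from the robot (green at (217,208)), over the mat. I lower it now.

Emit:
{"method": "carry_out", "body": {"steps": [-0.02, 0, 0.035, 0, 0.003, 0, 0, -0.04, 0, 0.07, 0, 0.003, 0, 0, -0.06, 0, 0.105, 0, 0.003, 0, 0, -0.066, 0, 0.116, 0, 0.003, 0, 0, -0.07, 0, 0.123, 0, 0.003, 0, 0, -0.072, 0, 0.127, 0, 0.003, 0, 0, -0.073, 0, 0.129, 0, 0.003, 0, 0, -0.074, 0, 0.131, 0, 0.003, 0, 0, -0.074, 0, 0.131, 0, 0.003, 0, 0]}}

```text
time_s: 16.7
eef_pos: [0.5311, 0.0521, 0.0785]
eef_rot: [-0.258, 0.051, 0.965, 0.014]
wrist_force: [-0.2, -0.0, -1.6]
opening: 0.503
grasp_force: 62.3
```

Emit:
{"method": "carry_out", "body": {"steps": [-0.0005, 0, 0.0009, 0, 0, 0, 0, -0.001, 0, 0.0017, 0, 0, 0, 0, -0.0015, 0, 0.0026, 0, 0, 0, 0, -0.0015, 0, 0.0026, 0, 0, 0, 0]}}

```text
time_s: 17.1
eef_pos: [0.5311, 0.0521, 0.0773]
eef_rot: [-0.259, 0.051, 0.965, 0.014]
wrist_force: [-2.0, -0.2, 14.3]
opening: 0.498
grasp_force: 63.9
```

Emit:
{"method": "carry_out", "body": {"steps": [0, 0, -0.001, 0, 0, 0, 0, 0, 0, -0.001, 0, 0, 0, 0.8, 0, 0, -0.001, 0, 0, 0, 1, 0, 0, -0.001, 0, 0, 0, 1, 0, 0, -0.001, 0, 0, 0, 1, 0, 0, -0.001, 0, 0, 0, 1, 0, 0, -0.02, 0, 0, 0, 1, 0, 0, -0.05, 0, 0, 0, 1, 0, 0, -0.1, 0, 0, 0, 1, 0, 0, -0.15, 0, 0, 0, 1, 0, 0, -0.18, 0, 0, 0, 1, 0, 0, -0.18, 0, 0, 0, 1]}}

```text
time_s: 18.3
eef_pos: [0.6235, 0.0419, 0.2356]
eef_rot: [-0.254, 0.051, 0.966, 0.014]
wrist_force: [0.7, 0.8, -0.0]
opening: 0.996
grasp_force: 0.0
```

```bash
cat > p11.py <<'E'
from p2 import *
st(); p,Rc,_=cur()
M=np.array([.484,.057]); P=rad(83.7); f=np.array([np.sin(P),-np.cos(P)])
q,Rt=grasp(np.r_[M-.037*f,.20],P,0); fill((p,Rc),q,Rt,3)
E
python3 p11.py
```

```text
t 18.3 p [0.6235 0.0419 0.2356] x [-0.866  0.092  0.491] y [0.106 0.994 0.001] z [-0.488  0.053 -0.871] F [ 0.7  0.8 -0. ] op 0.996 gf 0.0 q [-0.12  0.64  1.2  -0.01  1.82 -1.58]
STEP [0.1635, 0.0004, 0.071, -0.0005, -0.5136, 0.0038] rows rot 3.4258360575283353 lin 3.5650194950378604
   0.5 0.0 [-0.12, 0.29, 1.62, -0.0, 1.49, -1.59]
   1.0 0.0 [-0.13, -0.06, 1.97, 0.0, 1.23, -1.59]
```

Emit:
{"method": "carry_out", "body": {"steps": [0.164, 0, 0.071, 0, -0.514, 0.004, 1, 0.164, 0, 0.071, 0, -0.514, 0.004, 1, 0.164, 0, 0.071, 0, -0.514, 0.004, 1, 0.164, 0, 0.071, 0, -0.514, 0.004, 1, 0.164, 0, 0.071, 0, -0.514, 0.004, 1, 0.164, 0, 0.071, 0, -0.514, 0.004, 1, 0.164, 0, 0.071, 0, -0.514, 0.004, 1]}}

```text
time_s: 19.0
eef_pos: [0.4445, 0.0611, 0.2514]
eef_rot: [-0.004, 0.055, 0.998, 0.0]
wrist_force: [0.9, 0.7, 0.7]
opening: 0.998
grasp_force: 0.0
```

```bash
python3 - <<'E'
from h import *
st(); snap("wrist","w3.png")
E
```

```text
t 19.0 p [0.4445 0.0611 0.2514] x [-0.994  0.11   0.008] y [ 0.11   0.994 -0.   ] z [-0.008  0.001 -1.   ] F [0.9 0.7 0.7] op 0.998 gf 0.0 q [-0.13 -0.05  1.96 -0.    1.24 -1.59]
```

View pics/w3.png

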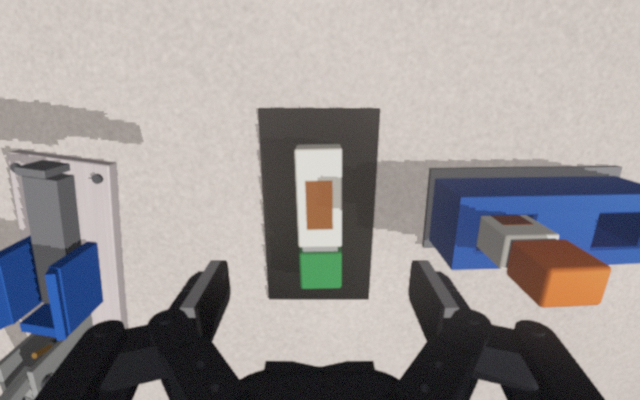

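The wrist picture shows the cartridge lying flat on the mat. It spans (318,147) at the tail to (321,289) at the green head, is upright in the picture, and lies clear of the mat edges.

```bash
cat > p12.py <<'E'
from p2 import *
im,W=snap("wrist"); g=cv2.cvtColor(im,cv2.COLOR_RGB2HSV)
m=((g[:,:,2]>90)|(g[:,:,1]>110)).astype(np.uint8); m[:,:275]=0;m[:,365:]=0;m[:115]=0;m[293:]=0
n,l,s,c=cv2.connectedComponentsWithStats(m); i=1+np.argmax(s[1:,4]); print(s[i],c[i])
mid=[]
for v in range(165,285,10):
    xs=np.nonzero(l[v]==i)[0]; a,b=onz(W,xs[0]-.5,v,.033),onz(W,xs[-1]+.5,v,.033); mid.append([*((a+b)/2)[:2],np.linalg.norm(a-b)])
mid=np.array(mid); print(mid.round(4))
vx,vy,x0,y0=cv2.fitLine(mid[:,:2].astype(np.float32),2,0,.01,.01).ravel(); 
if vx<0: vx,vy=-vx,-vy
yaw=np.arctan2(vy,vx); ys=np.nonzero((l==i).any(1))[0]; d=np.array([vx,vy]); o=np.array([x0,y0])
H=onz(W,321,ys[-1]+.5,.033)[:2]; H=o+d*((H-o)@d); C=H-.075*d; T=onz(W,318,ys[0]-.5,.003)[:2]
print("yaw",np.degrees(yaw),"centre",C,"tail bottom",o+d*((T-o)@d), "from head", np.linalg.norm(H-T))
C=(C+ (o+d*((T-o)@d)+.075*d))/2
for z in(.06,.027):
    q,Rt=grasp(np.r_[C-.040*d,z],yaw+np.pi/2,0); print(z,q.round(4),step(q,Rt))
E
python3 p12.py
```

```text
[ 293  143   51  146 6658] [319.24106338 213.38675278]
[[0.4254 0.0608 0.0455]
 [0.4349 0.0598 0.0459]
 [0.4446 0.0592 0.0454]
 [0.4545 0.0581 0.0459]
 [0.4646 0.0575 0.0454]
 [0.4749 0.0564 0.0459]
 [0.4854 0.0557 0.0454]
 [0.4962 0.0546 0.0459]
 [0.5072 0.0539 0.0454]
 [0.5185 0.0527 0.0439]
 [0.5301 0.0519 0.0434]
 [0.5419 0.0507 0.0439]]
yaw -4.903858 centre [0.48357977 0.05575348] tail bottom [0.40893015 0.06215827] from head 0.14992434520168046
0.06 [0.4438 0.0592 0.114 ] [-0.0002, -0.0018, 0.137, -0.0002, -0.0096, -0.0245]
0.027 [0.4438 0.0592 0.081 ] [-0.0005, -0.0018, 0.17, -0.0002, -0.0096, -0.0245]
```

Emit:
{"method": "carry_out", "body": {"steps": [0, -0.002, 0.045, 0, -0.01, -0.024, 1, 0, -0.002, 0.09, 0, -0.01, -0.024, 1, 0, -0.002, 0.13, 0, -0.01, -0.024, 1, 0, -0.002, 0.15, 0, -0.01, -0.024, 1, 0, -0.002, 0.163, 0, -0.01, -0.024, 1, 0, -0.002, 0.17, 0, -0.01, -0.024, 1, 0, -0.002, 0.17, 0, -0.01, -0.024, 1, 0, -0.002, 0.17, 0, -0.01, -0.024, 0, 0, -0.002, 0.17, 0, -0.01, -0.024, 0, 0, -0.002, 0.17, 0, -0.01, -0.024, 0, 0, -0.002, 0.17, 0, -0.01, -0.024, 0, 0, -0.002, 0.17, 0, -0.01, -0.024, 0, 0, -0.002, 0.17, 0, -0.01, -0.024, 0]}}

```text
time_s: 20.4
eef_pos: [0.4425, 0.0594, 0.0821]
eef_rot: [0.001, 0.043, 0.999, -0.0]
wrist_force: [-0.9, 1.5, 6.1]
opening: 0.501
grasp_force: 61.8
```

```bash
cat > p13.py <<'E'
from p2 import *
st(); p,Rc,_=cur(); G=p+.054*Rc[:,2]; print("G",G, "heading",np.degrees(np.arctan2(-Rc[1,0],-Rc[0,0])))
q=p+[0,0,.14]; print("lift",step(q,Rc))
q,Rt=grasp(nest(-.095,0,.167),NY+np.pi/2,0); print(q); fill((p+[0,0,.14],Rc),q,Rt,3); print("total",step(q,Rt))
E
python3 p13.py
```

```text
t 20.4 p [0.4425 0.0594 0.0821] x [-0.996  0.086 -0.003] y [ 0.086  0.996 -0.   ] z [ 0.003 -0.001 -1.   ] F [-0.9  1.5  6.1] op 0.501 gf 61.8 q [-0.13  0.25  2.06 -0.    0.83 -1.62]
G [0.44268298 0.05933234 0.02806192] heading -4.90561916919074
lift [-0.0004, -0.0, -0.14, 0.0, 0.0, 0.0]
[ 0.43986216 -0.21555657  0.221     ]
STEP [-0.0208, -0.2741, 0.0012, -0.0001, 0.0029, 0.1605] rows rot 1.0707189042724723 lin 5.4978137472999205
   0.5 0.0 [-0.44, -0.02, 2.01, 0.0, 1.15, -1.85]
   1.0 0.0 [-0.7, 0.07, 1.91, 0.0, 1.15, -2.02]
total [-0.0212, -0.2742, -0.1388, -0.0001, 0.0029, 0.1605]
```

Emit:
{"method": "carry_out", "body": {"steps": [0, 0, -0.01, 0, 0, 0, 0, 0, 0, -0.04, 0, 0, 0, 0, 0, 0, -0.075, 0, 0, 0, 0, 0, 0, -0.11, 0, 0, 0, 0, 0, 0, -0.139, 0, 0, 0, 0, -0.002, -0.03, -0.139, 0, 0.003, 0.02, 0, -0.005, -0.065, -0.139, 0, 0.003, 0.04, 0, -0.007, -0.1, -0.139, 0, 0.003, 0.06, 0, -0.01, -0.135, -0.139, 0, 0.003, 0.08, 0, -0.012, -0.17, -0.139, 0, 0.003, 0.1, 0, -0.015, -0.205, -0.139, 0, 0.003, 0.12, 0, -0.017, -0.24, -0.139, 0, 0.003, 0.14, 0, -0.02, -0.265, -0.139, 0, 0.003, 0.16, 0, -0.02, -0.274, -0.139, 0, 0.003, 0.16, 0, -0.02, -0.274, -0.139, 0, 0.003, 0.16, 0, -0.02, -0.274, -0.139, 0, 0.003, 0.16, 0]}}

```text
time_s: 22.0
eef_pos: [0.4377, -0.2142, 0.2199]
eef_rot: [-0.002, 0.122, 0.992, 0.0]
wrist_force: [0.3, 0.9, -1.2]
opening: 0.504
grasp_force: 61.7
```

```bash
cat > p14.py <<'E'
from p2 import *
st(); p,Rc,_=cur(); 
im,W=snap("wrist","w4.png")
q,Rt=grasp(nest(-.096,0,.167),NY+np.pi/2,0); print("here",step(q,Rt))
for z in(.1,.07,.065,.058): q,Rt=grasp(nest(-.096,0,z),NY+np.pi/2,0); print(z,step(q,Rt))
# predicted pixels of nest features
for n,X in dict(lipL=(-.134,.015,.05),lipR=(-.134,-.015,.05),chkL=(-.056,.04,.083),chkR=(-.056,-.04,.083),chkLf=(.022,.04,.083),chkRf=(.022,-.04,.083)).items(): print(n,proj(W,nest(*X)).round(1))
E
python3 p14.py
```

```text
t 22.0 p [ 0.4377 -0.2142  0.2199] x [-0.97   0.243  0.003] y [0.243 0.97  0.001] z [-0.003  0.001 -1.   ] F [ 0.3  0.9 -1.2] op 0.504 gf 61.7 q [-0.7   0.08  1.9  -0.    1.16 -2.02]
here [-0.0014, -0.0011, -0.0011, 0.0004, -0.0033, 0.0015]
0.1 [-0.0017, -0.0011, 0.0659, 0.0004, -0.0033, 0.0015]
0.07 [-0.0018, -0.0011, 0.0959, 0.0004, -0.0033, 0.0015]
0.065 [-0.0018, -0.0011, 0.1009, 0.0004, -0.0033, 0.0015]
0.058 [-0.0018, -0.0011, 0.1079, 0.0004, -0.0033, 0.0015]
lipL [339.1 155.1]
lipR [299.8 155. ]
chkL [372.9 267.3]
chkR [265.6 267.1]
chkLf [367.1 349.1]
chkRf [270.9 349. ]
```

View pics/w4.png

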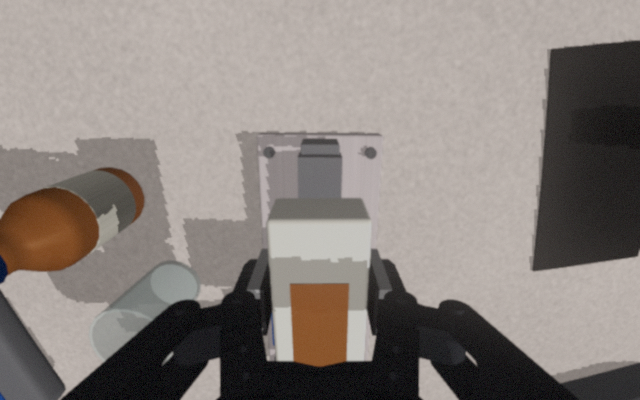

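The picture shows the cradle's tail lip at (300–341, 154), within 1 px of the prediction, and the cartridge tail above it with its top edge at row 221 and bottom edge at row 200.

```bash
python3 - <<'E'
from h import *
W=params("wrist")
for u,v,z in((320,221,.171),(320,200,.141)):
    X=onz(W,u,v,z)[:2]-NO; c,s=np.cos(NY),np.sin(NY); print("tail nest x,y",X@[c,s],X@[-s,c])
E
```

```text
tail nest x,y -0.12966887711513672 0.0003322438010060526
tail nest x,y -0.12850420531642642 0.00042788152004952923
```

Emit:
{"method": "carry_out", "body": {"steps": [0.001, -0.0005, 0, 0, -0.005, 0.0015, 0, 0.001, -0.0005, 0.03, 0, -0.005, 0.0015, 0, 0.001, -0.0005, 0.055, 0, -0.005, 0.0015, 0, 0.001, -0.0005, 0.07, 0, -0.005, 0.0015, 0, 0.001, -0.0005, 0.082, 0, -0.005, 0.0015, 0, 0.001, -0.0005, 0.09, 0, -0.005, 0.0015, 0, 0.001, -0.0005, 0.095, 0, -0.005, 0.0015, 0, 0.001, -0.0005, 0.098, 0, -0.005, 0.0015, 0, 0.001, -0.0005, 0.099, 0, -0.005, 0.0015, 0, 0.001, -0.0005, 0.099, 0, -0.005, 0.0015, 0]}}

```text
time_s: 23.05
eef_pos: [0.437, -0.2157, 0.1215]
eef_rot: [0.002, 0.123, 0.992, -0.001]
wrist_force: [-0.2, 0.6, -2.6]
opening: 0.502
grasp_force: 61.8
```

Emit:
{"method": "carry_out", "body": {"steps": [0, 0, 0.001, 0, 0, 0, 0, 0, 0, 0.002, 0, 0, 0, 0, 0, 0, 0.0025, 0, 0, 0, 0, 0, 0, 0.0025, 0, 0, 0, 0]}}

```text
time_s: 23.45
eef_pos: [0.4369, -0.2157, 0.1191]
eef_rot: [0.001, 0.123, 0.992, -0.0]
wrist_force: [-2.5, -0.1, 4.0]
opening: 0.504
grasp_force: 62.4
```

Emit:
{"method": "carry_out", "body": {"steps": [0, 0, -0.0005, 0, 0, 0, 0.7, 0, 0, -0.0005, 0, 0, 0, 1, 0, 0, -0.0005, 0, 0, 0, 1, 0, 0, -0.0005, 0, 0, 0, 1, 0, 0, -0.0005, 0, 0, 0, 1, 0, 0, -0.02, 0, 0, 0, 1, 0, 0, -0.05, 0, 0, 0, 1, 0, 0, -0.1, 0, 0, 0, 1, 0, 0, -0.15, 0, 0, 0, 1, 0, 0, -0.2, 0, 0, 0, 1, 0, 0, -0.2, 0, 0, 0, 0]}}

```text
time_s: 24.55
eef_pos: [0.4388, -0.2173, 0.3266]
eef_rot: [0.007, 0.123, 0.992, -0.004]
wrist_force: [0.5, -0.3, 0.9]
opening: 0.855
grasp_force: 0.0
```

```bash
cat > p15.py <<'E'
from p2 import *
st(); p,Rc,_=cur(); 
im,W=snap("wrist","w5.png")
Rt=down(NY+np.pi/2)
a=fill((p,Rc),nest(.109,0,.32),Rt,3); print(step(nest(.109,0,.238),Rt,a))
E
python3 p15.py
```

```text
t 24.55 p [ 0.4388 -0.2173  0.3266] x [-0.97   0.244 -0.015] y [ 0.245  0.97  -0.007] z [ 0.013 -0.01  -1.   ] F [ 0.5 -0.3  0.9] op 0.855 gf 0.0 q [-0.7  -0.04  1.8   0.    1.37 -2.03]
STEP [-0.2045, 0.0022, 0.0097, -0.0066, 0.0154, -0.0009] rows rot 0.11191590443037583 lin 4.094834795202365
   0.5 0.0 [-0.62, 0.19, 1.55, -0.0, 1.39, -1.95]
   1.0 0.0 [-0.57, 0.43, 1.26, -0.0, 1.46, -1.89]
[0.0, 0.0, 0.082, 0.0, 0.0, 0.0]
```

View pics/w5.png

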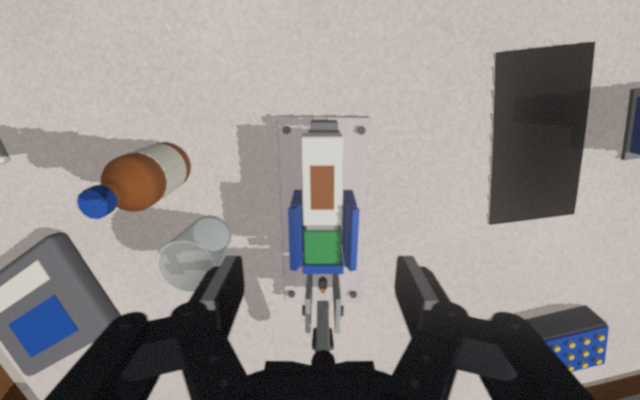

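The picture shows the cartridge seated in the cradle with its green head between the cheeks at (323,246), and the clamp arm upright behind it. Next I go behind the arm and push it over.

Emit:
{"method": "carry_out", "body": {"steps": [-0.205, 0.002, 0.01, -0.007, 0.015, 0, 0, -0.205, 0.002, 0.01, -0.007, 0.015, 0, 0, -0.205, 0.002, 0.01, -0.007, 0.015, 0, 0, -0.205, 0.002, 0.01, -0.007, 0.015, 0, 0, -0.205, 0.002, 0.01, -0.007, 0.015, 0, 0, -0.205, 0.002, 0.01, -0.007, 0.015, 0, 0, -0.205, 0.002, 0.05, -0.007, 0.015, 0, 0, -0.205, 0.002, 0.092, -0.007, 0.015, 0, 0, -0.205, 0.002, 0.092, -0.007, 0.015, 0, 0]}}

```text
time_s: 25.5
eef_pos: [0.6312, -0.2613, 0.2201]
eef_rot: [-0.012, 0.124, 0.992, 0.007]
wrist_force: [-1.7, 1.5, -1.3]
opening: 0.002
grasp_force: 0.0
```

```bash
python3 - <<'E'
from h import *
st(); Rt=down(NY+np.pi/2)
for th in (1.75,1.5,1.35,1.2,1.05,.9,.8,.7,.6,.5,.4,.3):
    x=.066-.07*np.cos(th)+.007*np.sin(th)+.011; z=.095+.07*np.sin(th)+.007*np.cos(th)+.073
    print(th,step(nest(x,0,z),Rt))
E
```

```text
t 25.5 p [ 0.6312 -0.2613  0.2201] x [-0.969  0.245  0.025] y [0.245 0.969 0.011] z [-0.022  0.016 -1.   ] F [-1.7  1.5 -1.3] op 0.002 gf 0.0 q [-0.57  0.5   1.36  0.    1.3  -1.89]
1.75 [0.0057, -0.002, -0.0154, 0.0106, -0.0249, -0.0016]
1.5 [0.0231, -0.002, -0.0177, 0.0106, -0.0249, -0.0016]
1.35 [0.0337, -0.0021, -0.0169, 0.0106, -0.0249, -0.0016]
1.2 [0.0439, -0.0021, -0.0146, 0.0106, -0.0249, -0.0016]
1.05 [0.0538, -0.0022, -0.0108, 0.0106, -0.0249, -0.0016]
0.9 [0.0629, -0.0022, -0.0055, 0.0106, -0.0249, -0.0016]
0.8 [0.0685, -0.0023, -0.0013, 0.0106, -0.0249, -0.0016]
0.7 [0.0737, -0.0023, 0.0035, 0.0106, -0.0249, -0.0016]
0.6 [0.0784, -0.0024, 0.0087, 0.0106, -0.0249, -0.0016]
0.5 [0.0825, -0.0025, 0.0144, 0.0106, -0.0249, -0.0016]
0.4 [0.086, -0.0025, 0.0205, 0.0106, -0.0249, -0.0016]
0.3 [0.0889, -0.0026, 0.0269, 0.0106, -0.0249, -0.0016]
```

Emit:
{"method": "carry_out", "body": {"steps": [0, 0, 0, 0, 0, 0, 0, 0, 0, 0, 0, 0, 0, 0]}}

```text
time_s: 25.7
eef_pos: [0.6364, -0.2643, 0.2306]
eef_rot: [-0.004, 0.123, 0.992, 0.003]
wrist_force: [-0.1, 0.3, -0.2]
opening: -0.001
grasp_force: 0.0
```

```bash
python3 - <<'E'
from h import *
st(); Rt=down(NY+np.pi/2)
for th in (1.75,1.5,1.35,1.2,1.05,.9,.8,.7,.6,.5,.4,.3):
    x=.066-.07*np.cos(th)+.007*np.sin(th)+.011; z=.095+.07*np.sin(th)+.007*np.cos(th)+.073
    print(th,step(nest(x,0,z),Rt))
E
```

```text
t 25.7 p [ 0.6364 -0.2643  0.2306] x [-0.97   0.245  0.008] y [0.245 0.97  0.005] z [-0.007  0.007 -1.   ] F [-0.1  0.3 -0.2] op -0.001 gf 0.0 q [-0.57  0.5   1.35  0.    1.31 -1.89]
1.75 [0.0111, -0.0006, -0.005, 0.0052, -0.0082, -0.0013]
1.5 [0.0285, -0.0006, -0.0075, 0.0052, -0.0082, -0.0013]
1.35 [0.039, -0.0006, -0.007, 0.0052, -0.0082, -0.0013]
1.2 [0.0493, -0.0006, -0.0048, 0.0052, -0.0082, -0.0013]
1.05 [0.0592, -0.0007, -0.0012, 0.0052, -0.0082, -0.0013]
0.9 [0.0685, -0.0007, 0.0039, 0.0052, -0.0082, -0.0013]
0.8 [0.0741, -0.0007, 0.0081, 0.0052, -0.0082, -0.0013]
0.7 [0.0794, -0.0008, 0.0128, 0.0052, -0.0082, -0.0013]
0.6 [0.0841, -0.0008, 0.0179, 0.0052, -0.0082, -0.0013]
0.5 [0.0883, -0.0008, 0.0236, 0.0052, -0.0082, -0.0013]
0.4 [0.092, -0.0009, 0.0296, 0.0052, -0.0082, -0.0013]
0.3 [0.095, -0.0009, 0.036, 0.0052, -0.0082, -0.0013]
```

Emit:
{"method": "carry_out", "body": {"steps": [0.011, 0, -0.005, 0, 0, 0, 0, 0.02, 0, -0.007, 0, 0, 0, 0, 0.0285, 0, -0.0075, 0, 0, 0, 0, 0.039, 0, -0.007, 0, 0, 0, 0, 0.049, 0, -0.005, 0, 0, 0, 0, 0.059, 0, -0.001, 0, 0, 0, 0, 0.0685, 0, 0.004, 0, 0, 0, 0, 0.074, 0, 0.008, 0, 0, 0, 0, 0.0795, 0, 0.013, 0, 0, 0, 0, 0.084, 0, 0.018, 0, 0, 0, 0, 0.088, 0, 0.0235, 0, 0, 0, 0, 0.092, 0, 0.0295, 0, 0, 0, 0, 0.095, 0, 0.036, 0, 0, 0, 0, 0.095, 0, 0.036, 0, 0, 0, 0, 0.095, 0, 0.01, 0, 0, 0, 0, 0.095, 0, -0.03, 0, 0, 0, 0, 0.11, 0, -0.07, 0, 0, 0, 0, 0.15, 0, -0.1, 0, 0, 0, 0, 0.19, 0, -0.11, 0, 0, 0, 0, 0.19, 0, -0.11, 0, 0, 0, 0]}}

```text
time_s: 27.7
eef_pos: [0.4505, -0.2174, 0.342]
eef_rot: [-0.005, 0.124, 0.992, 0.003]
wrist_force: [0.1, -0.3, -0.6]
opening: -0.0
grasp_force: 0.0
```

```bash
python3 - <<'E'
from h import *
st(); a,_=snap("wrist"); b,_=snap("scene")
a=a[60:360,180:480]; b=cv2.resize(b[90:210,220:340],(450,450)); a=cv2.resize(a,(350,350)); a=cv2.copyMakeBorder(a,0,100,0,0,0)
cv2.imwrite("pics/f.png",np.hstack([a,b])[:,:,::-1])
E
```

```text
t 27.7 p [ 0.4505 -0.2174  0.342 ] x [-0.969  0.245  0.01 ] y [0.245 0.969 0.005] z [-0.008  0.007 -1.   ] F [ 0.1 -0.3 -0.6] op -0.0 gf 0.0 q [-0.69 -0.01  1.74  0.    1.43 -2.01]
```

View pics/f.png

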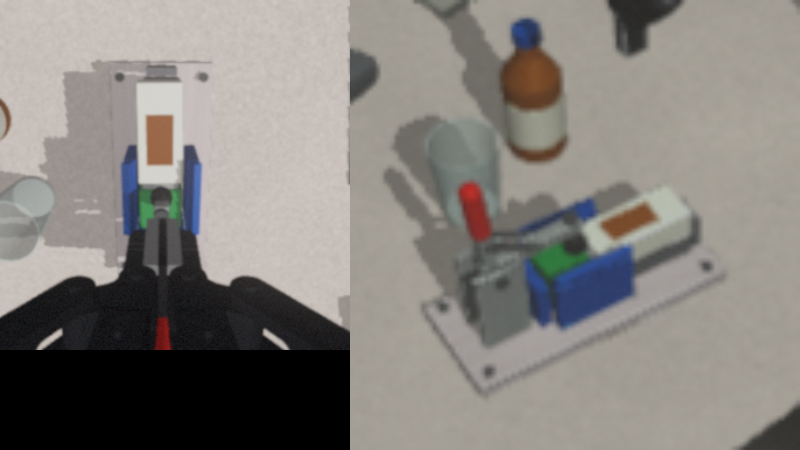

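The clamp is shut. The handle is upright at (473,210), the pad sits on the green head at (572,243), the cartridge lies flat, and the arm is clear. I hand the job in.

```bash
python3 -c "
from bench import ctrl
print(ctrl.hand_in())"
```

```text
the job is handed in; nothing more can be done
None
```

The job is done and handed in at about 28 s: the cartridge was laid on the mat, regripped by its tail and seated flat in the nest with the clamp pad on its green head, nothing was dropped, and the orange cartridge, bottle, beaker and tip box were not touched; the hand-in gave no verdict.

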